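# Change the batch in the curing hood

## Task

Change the batch in the low white curing hood: draw the cured pine strip or strips out of its bays and lay them flat on the black rubber mat, and lift each fresh strip off the turntable and slide it under the hood's roof, same face up, one to a bay and fully home against the back stop. Only when all that is done, switch the hood on: push the key from the wooden stand fully down into the lock beside the hood and turn it anticlockwise as far as it goes. Last, draw the key out, leaving the lock on, and stand it fully back in its wooden stand; leave the tape roll and sanding block alone.

Things in the scene. Friction and masses are not known exactly. Their poses are not given: they have to be found in the camera images.
- hood: fixed white curing hood; origin on the bench in the plane of the mouths, under the middle bay; +x leads into the bays (away from the robot, turned up to 0.12 rad), y left. 210 mm wide (y -105 to 105), 100 deep (x 0 to 100); bay floor 50 mm high, roof underside 71, roof top 86; three bays at y -66, 0, +66, each 43 mm wide, 23 mm walls between, back stop at x 80
- hood_lamp (a point): top centre of the finned lamp housing on the hood's roof, 113 mm above the bench; it covers x 52 to 98 mm, y -88 to 88 mm of the hood's frame and is the hood's highest part
- home_1 (a point): where the centre of a strip lies when it is fully home in the middle bay: x 20, y 0, z 57.5 mm in the hood's frame (y -66 or +66 for the other bays). The strip goes in end first and then stands out 40 mm in front of the mouth over free air (a 21 mm high batten lies fixed across the bench below it)
- bay_1 (a point): middle of the mouth of the middle bay of the curing hood, on the bay floor (50 mm above the bench); axes as hood, +x leads in. 43 mm wide, 21 mm high, 80 mm deep to the back stop (the other bays: the same, 66 mm to either side)
- lock_mouth (a point): centre of the lock cylinder's upper face, 84 mm above the bench, turning with it; z up, x along the slot. Slot 23 x 10 mm, 28 mm deep, open at the top; cylinder 60 mm across, 28 tall, on a console 56 mm high (x 0 to 85, y 127 to 193 mm in the hood's frame). At joint value 0 the slot lies along the hood's x
- lock (a joint): angle of the lock cylinder (rad): 0 off (start), grows anticlockwise seen from above, stop at 1.25 = on; friction about 0.06 N m, no spring, stays where it is left. The key has up to about 0.2 to 0.3 rad of play in the slot
- key_bow (a point): centre of the key's black grip plate, 32 wide (x) x 10 thick (y) x 44 mm tall; z up, x along the plate's and the blade's width. Below the plate a shoulder 34 mm across, 6 mm thick, then the blade 20 x 7 mm, 24 mm long, ending 52 mm below this point. Fully in, the shoulder rests on the lock and this point is 28 mm above lock_mouth. Loose, 50 g
- stand_mouth (a point): middle of the upper face of the key's fixed wooden stand (70 x 60 x 32 mm), 32 mm above the bench, at the mouth of its slot (24 x 11 mm, 26 mm deep, along x; z up); the key starts upright in it, shoulder on the top, key_bow 28 mm above this point
- rubber_mat: fixed black rubber mat 100 x 270 x 5 mm (x, y, z) on the bench in front of the hood; origin at the centre of its underside
- turntable_top (a point): centre of the top of a turntable that spins freely about the vertical: grey disc 280 mm across, 10 mm thick, top 38 mm above the bench; the base is fixed, this point does not turn with the disc
- strip_a_mid (a point): centre (half-way up) of a fresh, plain pine strip 35 x 120 x 15 mm (x, y, z of its own axes; long side along its y, z up when it lies as at the start), about 35 g, loose; it starts flat on the turntable (some starts have only two of the three strips; a strip that is not there is None)
- strip_b_mid (a point): centre (half-way up) of a fresh, plain pine strip 35 x 120 x 15 mm (x, y, z of its own axes; long side along its y, z up when it lies as at the start), about 35 g, loose; it starts flat on the turntable (some starts have only two of the three strips; a strip that is not there is None)
- strip_c_mid (a point): centre (half-way up) of a fresh, plain pine strip 35 x 120 x 15 mm (x, y, z of its own axes; long side along its y, z up when it lies as at the start), about 35 g, loose; it starts flat on the turntable (some starts have only two of the three strips; a strip that is not there is None)
- cured_a_mid (a point): centre (half-way up) of a cured pine strip, of the same size, axes and weight as the fresh ones; it starts in the right-hand bay, up to 8 mm short of home, its y along the hood's x (some starts have only one of the two; one that is not there is None)
- cured_b_mid (a point): centre (half-way up) of a cured pine strip, of the same size, axes and weight as the fresh ones; it starts in the left-hand bay, up to 8 mm short of home, its y along the hood's x (some starts have only one of the two; one that is not there is None)
- cured_a: the body of cured strip a: as its point, but the origin is at the centre of its underside
- cured_b: the body of cured strip b: as its point, but the origin is at the centre of its underside
- strip_a: the body of strip a: as its point, but the origin is at the centre of its underside
- strip_b: the body of strip b: as its point, but the origin is at the centre of its underside
- strip_c: the body of strip c: as its point, but the origin is at the centre of its underside
- tape_roll: bystander: loose roll of masking tape, 103 mm across, 26 mm tall, lying flat; origin under its centre
- sanding_block: bystander: loose sanding block 61 x 105 x 31 mm (x, y, z); origin under its centre
- key: the key: origin at the end of its blade, axes as key_bow
Mind the look-alikes: they are no part of the job. What is meant by the key is not orange, pink or purple, and is the smaller of those in its own colour.

How it is judged (in metres and radians):
On the way, in this order (a step that is already met when the one before it is completed fails the run):
1. every cured strip present lies on the rubber mat and every fresh strip present lies home in a bay under the hood (x of strip_a_mid in the frame of hood between 0.013 and 0.024 m and y of strip_a_mid in the frame of hood between -0.09 and 0.09 m and z of strip_a_mid in the frame of hood between 0.054 and 0.062 m and angle between each of strip_a_mid, strip_b_mid, strip_c_mid's own z axis and vertical below 0.12 rad and x of strip_b_mid in the frame of hood between 0.013 and 0.024 m and y of strip_b_mid in the frame of hood between -0.09 and 0.09 m and z of strip_b_mid in the frame of hood between 0.054 and 0.062 m and x of strip_c_mid in the frame of hood between 0.013 and 0.024 m and y of strip_c_mid in the frame of hood between -0.09 and 0.09 m and z of strip_c_mid in the frame of hood between 0.054 and 0.062 m and x of cured_a_mid in the frame of rubber_mat between -0.05 and 0.05 m and y of cured_a_mid in the frame of rubber_mat between -0.135 and 0.135 m and z of cured_a_mid in the frame of rubber_mat between 0.007 and 0.019 m and (angle between cured_a_mid's own z axis and vertical below 0.12 rad or angle between cured_a_mid's own z axis and vertical above 3.02 rad) and x of cured_b_mid in the frame of rubber_mat between -0.05 and 0.05 m and y of cured_b_mid in the frame of rubber_mat between -0.135 and 0.135 m and z of cured_b_mid in the frame of rubber_mat between 0.007 and 0.019 m and (angle between cured_b_mid's own z axis and vertical below 0.12 rad or angle between cured_b_mid's own z axis and vertical above 3.02 rad)), for 0.2 s.
2. then the key, standing in the lock, is turned to on (value of joint lock above 1.05 rad and horizontal distance between key_bow and lock_mouth below 0.008 m and z of key_bow in the frame of lock_mouth below 0.034 m and angle between key_bow's own z axis and vertical below 0.2 rad), for 0.2 s.
At the end, for the whole second after the job is handed in: cured strips flat (0.12 rad), either face up, centres over the rubber mat; fresh strips flat, same face up, in the bays, centres within 7 mm of home; lock past 1.05 rad; key in its stand, within 6 mm of fully down and 8 mm of the slot's centre; all at rest (all of step 1 and value of joint lock above 1.05 rad and horizontal distance between key_bow and stand_mouth below 0.008 m and z of key_bow in the frame of stand_mouth below 0.034 m and angle between key_bow's own z axis and vertical below 0.2 rad and linear speed of each of strip_a, strip_b, strip_c, cured_a, cured_b, key below 0.02 m/s); the robot touches nothing.
It fails at once if a bystander is moved more than 30 mm (distance of any of tape_roll, sanding_block from where it was at the start of the episode above 0.03 m).
Of strip_a, strip_b, strip_c only 2 to 3 are there at a start; the rules pass over those that are not, and their reading is None.
Of cured_a, cured_b only 1 to 2 are there at a start; the rules pass over those that are not, and their reading is None.
At some moment in a run one of strip_a, strip_b, strip_c, cured_a, cured_b may be knocked a few centimetres aside while the robot is not near it.
Once in a run the grip may slacken for a moment while it holds something.
It also fails if it takes over 210 s, if anything falls off the work surface, if the arm or the gripper's body presses on something with over 40 N, if the wrist force passes 120 N, or if a joint passes its speed limit or range.

## Robot

A 6-joint arm with a two-finger parallel gripper is mounted at the origin on a cart in front of the work surface, level with it; the furniture and walls round the work are solid. World frame = base frame: x ahead of the robot, y to its left, z up, the work surface at z = 0. Lengths are in mm, angles in rad, forces in N, time in s.
With the tool pointing down it reaches from about 275 to 1000 mm from the base axis. Payload 8.4 kg.
Tool frame: the origin (TCP) lies at the very end of the fingers, on their centre line; the grasp point (between the pads) lies 19 mm behind it (r.pinch_z is the distance from the TCP to the grasp point, in mm); z points along the fingers, y is the direction in which the jaws open and shut (so a half turn about z gives the same grasp; the last joint's range is limited). The gripper opens to 85 mm and grips with 20 to 120 N. Pads are 22 mm wide; open, the fingers measure 114 mm over their backs; the gripper's body (76 mm by 85 mm) begins 54 mm behind the grasp point. The pads swing forward as they close: fully open they stand 13 mm farther back than shut.
Start: joints at [-1.188, 0.353, 1.633, -0, 1.155, -0.002], TCP at [234.607, -579.299, 231.281] pointing down, gripper open.
Joint ranges: [-2.63, 2.63], [-0.92, 2.1], [0.06, 2.66], [-1.3, 4.44], [0, 2.69], [-3.02, 3.02]. Speed limits (rad/s): [2.22, 2.22, 2.79, 3.14, 3.14, 3.14].

## Interface

Orientations are given as [roll, pitch, yaw] about the fixed x, y, z axes, in that order (R = Rz(yaw) Ry(pitch) Rx(roll)).
In Python, from rig import r, optics gives the robot as it stands.
- The arm moves only by the shell command python3 -m creep 'ROWS' [FORCE]. ROWS is JSON, a list of rows, each an object with "dp": the shift along the tool's x, y, z in mm, a list of three; "angular": the turn, a rotation vector about the tool's x, y, z in rad, a list of three; "fingers": the finger opening in mm, from 0 to 85.4. In form: [{"dp": [dx, dy, dz], "angular": [wx, wy, wz], "fingers": fingers}, ...]. A call has 1 to 5 rows; each row is the pose to reach, as a shift and turn from the pose commanded when the call began, along the tool's axes at that moment; what a row does not reach only later rows make up. A row lasts 1/12 s, in which the tool goes at most 41.7 mm and 7.16 degrees, less where a joint would pass 70% of its speed; a pose out of reach is approached as far as the arm can. A call with a gripper value outside its range is refused whole. The fingers move at their own pace and stop on an object; FORCE is the grip in N (left out, the last holds). Time passes only in rows, so rows that repeat a pose let the fingers close. It gives the time, the measured TCP pose, the force and the opening at its end, in the units of the state.
- r.sense(): the state, without advancing time (a new reading comes with each control period).
- optics.grab_frame(name): name is "side" or "top"; returns the picture (420x560x3 uint8, blue, green, red); there is no depth.
- optics.camera_params(name): a dict with "fx", "fy", "cx", "cy" (pixels), "distortion" ([k1, k2, p1, p2, k3] as OpenCV has them; the pictures are not rectified), "eye" and "rotation" of the camera in the world. Camera axes: x right, y up, looking along -z (the intrinsics and any distortion apply to the point x, -y, -z); pixel columns grow to the right and rows downward; lengths in mm; the calibration is good to about 2 mm. A picture is of the moment at which its call begins. camera_params takes no time and is no camera call.
- r.sign_off(): hands the job in, once; it reports no verdict.
The state is a dict: "clock": time; "qpos": joint angles; "qvel": joint speeds; "joint_efforts": joint torques, N m; "eef_pos": TCP position; "tcp_rot": TCP orientation; "contact_force": force on the tool from outside, world axes, zero at the start; "wrist_torque": the same for the moment, N m; "opening": opening from 0.0 (shut) to 1.0 (fully open).
Only numpy, scipy, OpenCV 4.12 (cv2) and the standard library are available. Lean on these libraries where they do the work, as an engineer would, in place of code of your own. Each camera call takes 0.05 s, during which the arm holds its last target.

## Working session

There is one attempt and no reset: what is moved stays moved. The work goes in short steps, Python scripts to look and compute and a shell command to move; the robot and the scene stay as the last step left them, time stands still between calls to the robot, and variables do not carry over. Pictures are saved under pics/ and viewed, and the job is handed in when it is done.

```bash
ls -la; mkdir -p pics; python3 - <<'E'
from rig import r, optics
import cv2
print(r.sense()); print(r.pinch_z)
for n in ("side","top"):
    im=optics.grab_frame(n); cv2.imwrite(f"pics/{n}0.png",im); print(n,optics.camera_params(n))
E
```

```text
total 12
drwxr-xr-x  3 agent agent 4096 Dec  6 16:13 .
drwxr-xr-x 23 root  root  4096 Dec  6 16:13 ..
drwxr-xr-x  2 agent agent 4096 Dec  6 16:13 pics
{'clock': 0.0, 'qpos': array([-1.18839692e+00,  3.53680858e-01,  1.63417451e+00,  1.55510221e-05,
        1.15520493e+00, -2.44982605e-03]), 'qvel': array([ 3.28975814e-04, -1.44661860e-03,  2.61616380e-05,  1.68097997e-03,
        1.67526225e-03,  2.83776330e-04]), 'joint_efforts': array([-1.21512123e-03, -6.05257559e+01, -3.42072701e+01,  1.67715348e-04,
        9.65323357e-03, -6.73904282e-06]), 'eef_pos': array([ 234.42470918, -578.82663994,  230.52398383]), 'tcp_rot': array([-3.14012504e+00, -1.78134904e-05,  3.84842935e-01]), 'contact_force': array([-0.20258189,  0.31650113, -0.13094414]), 'wrist_torque': array([-0.02821879,  0.00134164,  0.02610898]), 'opening': 1.0016294968596415}
18.700000000000003
side {'fx': 418.85464398285103, 'fy': 418.85464398285103, 'cx': 282.77526121512506, 'cy': 204.9791801728726, 'distortion': array([-0.11028201,  0.        ,  0.        ,  0.        ,  0.        ]), 'eye': array([ 13.62251244, 876.16783366, 708.0255692 ]), 'rotation': array([ 1.04064779,  0.01304993, -2.57355752])}
top {'fx': 459.74866121112274, 'fy': 459.74866121112274, 'cx': 281.7201916359945, 'cy': 203.38517851217074, 'distortion': array([-0.01246838,  0.        ,  0.        ,  0.        ,  0.        ]), 'eye': array([ 369.30167688,    3.46029002, 1487.86547492]), 'rotation': array([ 0.14644821,  0.01985083, -1.59329421])}
```

View pics/side0.png

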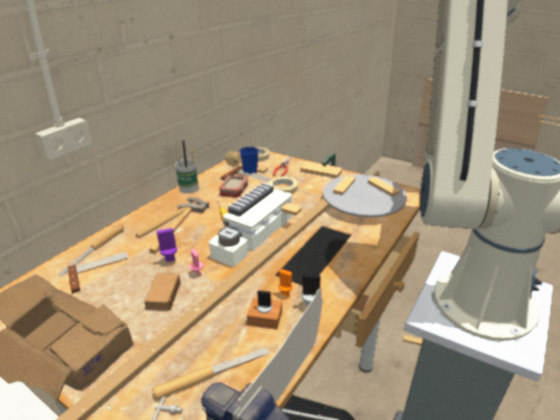

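View pics/top0.png

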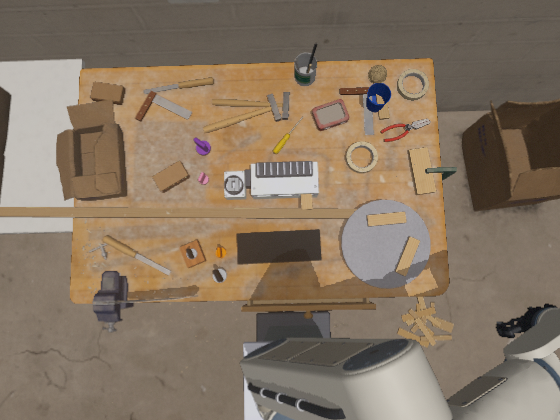

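```bash
cat > h.py <<'E'
from rig import r, optics
import numpy as np, cv2
from scipy.spatial.transform import Rotation as Ro
P={n:optics.camera_params(n) for n in ("side","top")}
def _k(n):
    p=P[n]; return np.array([[p['fx'],0,p['cx']],[0,p['fy'],p['cy']],[0,0,1.]]),np.array(p['distortion']),np.array(p['eye']),Ro.from_euler('xyz',p['rotation']).as_matrix()
def proj(n,X):
    K,d,e,R=_k(n); X=np.atleast_2d(X).astype(float); c=(X-e)@R; c=c*[1,-1,-1]
    return cv2.projectPoints(c,np.zeros(3),np.zeros(3),K,d)[0].reshape(-1,2)
def ray(n,uv):
    K,d,e,R=_k(n); q=cv2.undistortPoints(np.array(uv,float).reshape(-1,1,2),K,d).reshape(-1,2)
    c=np.c_[q[:,0],-q[:,1],-np.ones(len(q))]; return e,c@R.T
def atz(n,uv,z):
    e,v=ray(n,uv); return e+v*((z-e[2])/v[:,2])[:,None]
def tri(uvs,uvt):
    e1,a=ray('side',[uvs]);e2,b=ray('top',[uvt]);a=a[0];b=b[0]
    s=np.linalg.lstsq(np.c_[a,-b],e2-e1,rcond=None)[0]
    p,q=e1+s[0]*a,e2+s[1]*b
    return (p+q)/2,np.linalg.norm(p-q)
def crop(n,x0,y0,w,h,f,name,im=None):
    if im is None: im=optics.grab_frame(n)
    c=cv2.resize(im[y0:y0+h,x0:x0+w],None,fx=f,fy=f,interpolation=cv2.INTER_CUBIC); cv2.imwrite(name,c)
E
python3 - <<'E'
from h import *
s=cv2.imread('pics/side0.png');t=cv2.imread('pics/top0.png')
crop('side',200,170,133,100,6,'pics/s_hood.png',s)
crop('side',230,250,120,90,6,'pics/s_key.png',s)
crop('side',300,150,130,80,6,'pics/s_tt.png',s)
crop('top',175,150,160,120,5,'pics/t_hood.png',t)
crop('top',330,190,120,110,5,'pics/t_tt.png',t)
print(proj('side',[r.sense()['eef_pos']]),proj('top',[r.sense()['eef_pos']]))
E
```

```text
[[458.8989019  124.58268245]] [[511.80089828 317.33946525]]
```

View pics/s_hood.png

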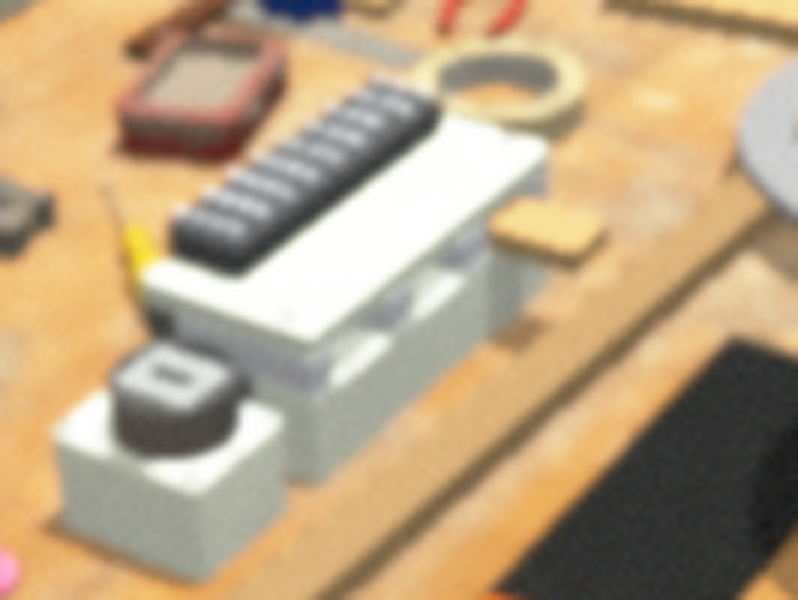

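View pics/s_key.png

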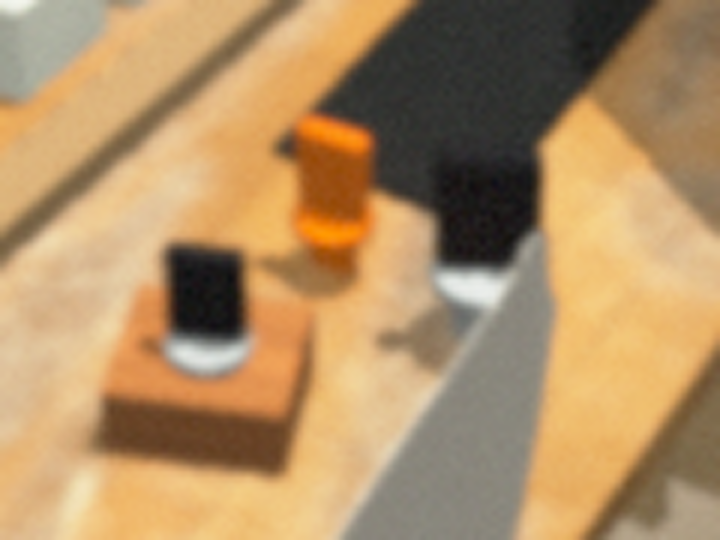

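View pics/s_tt.png

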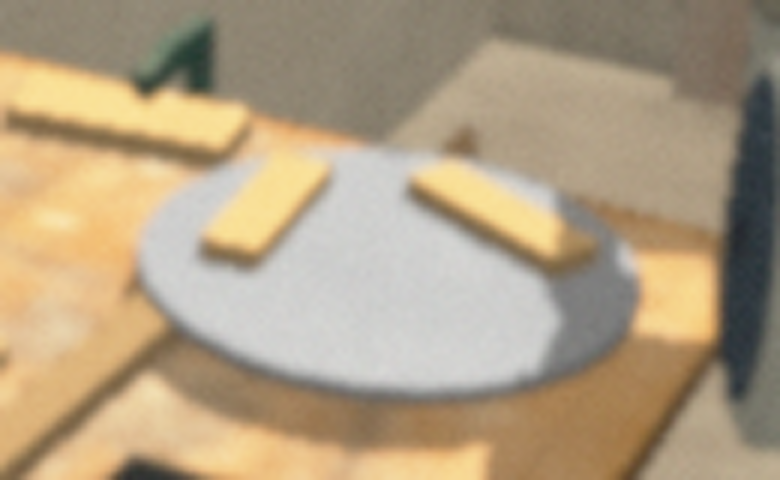

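View pics/t_hood.png

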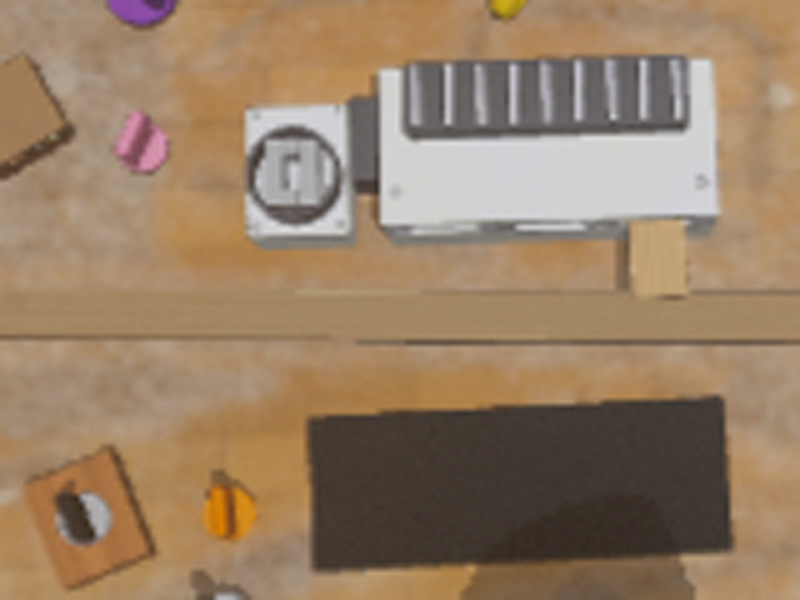

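View pics/t_tt.png

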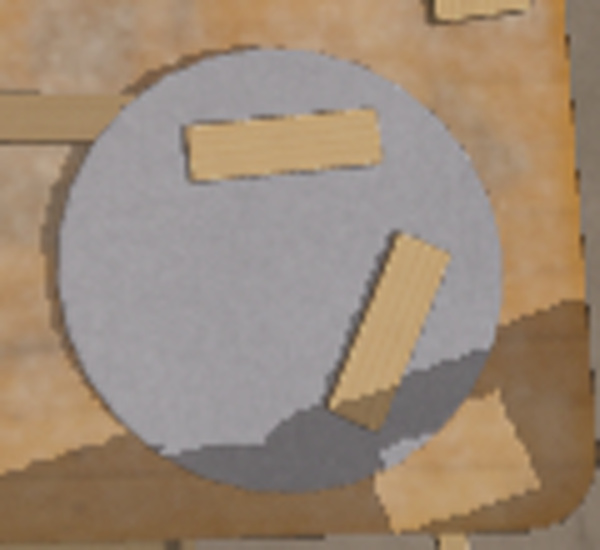

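Reading: hood side (225–290, 180–235) with one cured strip standing out of the right bay (side 291,208; top 306,201); the left and middle bays look empty. Two fresh strips lie on the turntable (top 386,219 and 408,254); the pieces at (425,170) and (424,283) are off it. Key candidates: orange (side 286,280), pink (196,261), purple (167,243), big black loose (311,288) and small black in the wooden stand (264,300). The small black one in the stand fits: the right colour, and the smaller of the two black ones.

```bash
python3 - <<'E'
from h import *
s=cv2.imread('pics/side0.png');t=cv2.imread('pics/top0.png')
crop('top',170,230,60,45,13,'pics/t_key.png',t)
crop('top',215,155,110,75,7,'pics/t_hood2.png',t)
crop('side',205,220,60,45,13,'pics/s_lock.png',s)
E
```

```text
(no output)
```

View pics/t_key.png

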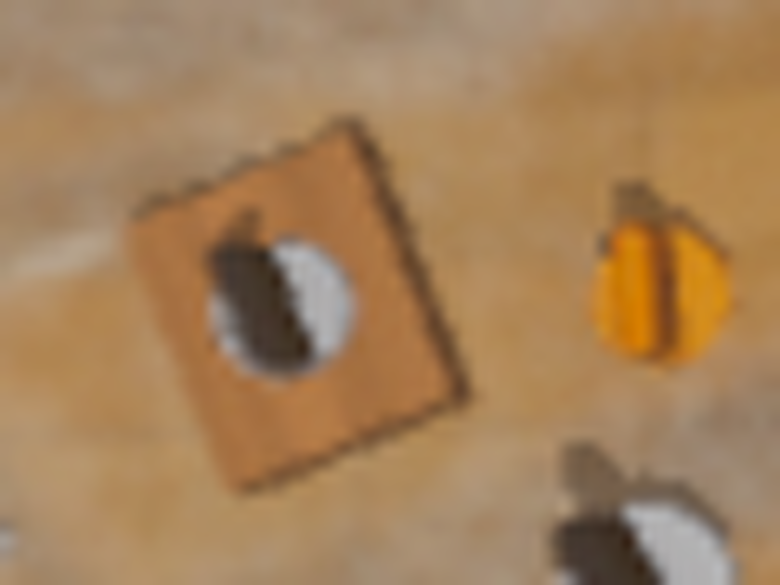

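View pics/t_hood2.png

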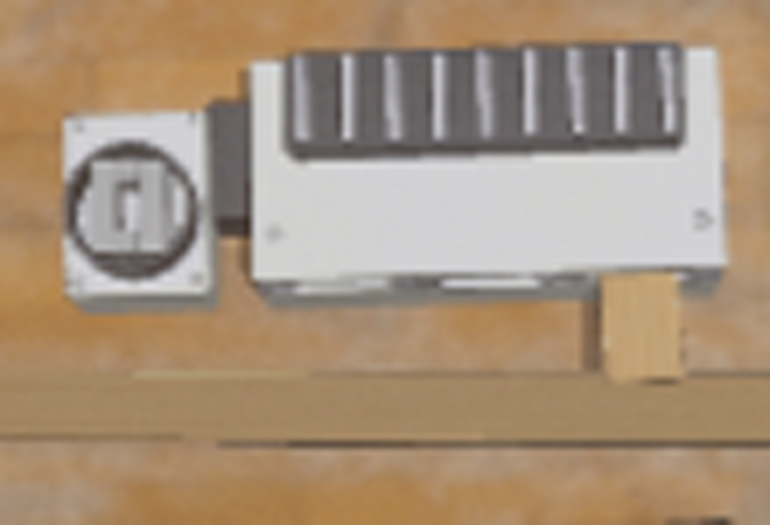

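View pics/s_lock.png

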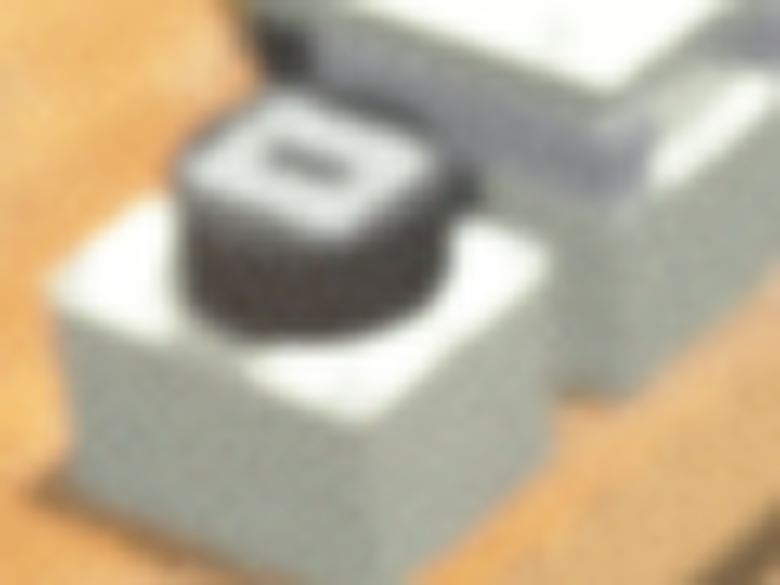

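```bash
cat > fit.py <<'E'
from h import *
from scipy.optimize import least_squares
def px(off,f,pts): return (np.array(pts,float)+.5)/f-.5+np.array(off)
def fit(obs,x0):
    # obs: list of (cam, local Nx3, px Nx2); returns x,y,yaw
    def res(p):
        c,s=np.cos(p[2]),np.sin(p[2]);o=[]
        for n,L,u in obs:
            L=np.array(L,float); W=np.c_[p[0]+c*L[:,0]-s*L[:,1],p[1]+s*L[:,0]+c*L[:,1],L[:,2]]
            o.append((proj(n,W)-u).ravel())
        return np.concatenate(o)
    q=least_squares(res,x0,x_scale=[10,10,.1]); return q.x,q.fun.reshape(-1,2)
E
python3 - <<'E'
from fit import *
np.set_printoptions(precision=2,suppress=True)
HT=px((215,155),7,[(253,280),(725,265),(714,47),(250,62)])
HS=px((200,170),6,[(312,345),(548,150),(147,275)])
LT=[(0,105,86),(0,-105,86),(100,-105,86),(100,105,86)];LS=[(0,105,86),(0,-105,86),(100,105,86)]
CT=px((215,155),7,[(67,296),(212,291),(205,110),(63,115)]);LCT=[(0,193,56),(0,127,56),(85,127,56),(85,193,56)]
CS=px((205,220),13,[(360,418),(548,260),(50,285)]);LCS=[(0,193,56),(0,127,56),(85,193,56)]
for obs in ([('top',LT,HT)],[('side',LS,HS)],[('top',LCT,CT)],[('side',LCS,CS)],[('top',LT,HT),('top',LCT,CT),('side',LS,HS),('side',LCS,CS)]):
    print('hood',*[np.round(a,3) for a in fit(obs,[600,0,0])])
st=px((215,155),7,[(132,208)]);ss=px((205,220),13,[(308,165)])
print('lock',atz('top',st,84),atz('side',ss,84),tri(ss[0],st[0]))
K=px((170,230),13,[(350,122),(465,395),(240,490),(135,218)])
print('stand c',atz('top',K,32),atz('top',K,32).mean(0))
L=[(35,-30,32),(-35,-30,32),(-35,30,32),(35,30,32)]
print(fit([('top',L,K)],[350,200,.3]))
KS=px((230,250),6,[(138,283),(313,316),(280,415),(105,395)]) # side top-face corners
print('stand side',atz('side',KS,32))
A=px((330,190),5,[(187,127),(376,108),(382,162),(193,182)]);B=px((330,190),5,[(400,231),(451,254),(378,432),(330,405)])
for S in (A,B):
    w=atz('top',S,53);print('strip',w.mean(0),w[:,:2].round(0).tolist())
AS=px((300,150),6,[(205,240),(250,255),(330,170),(285,150)]);BS=px((300,150),6,[(412,180),(447,160),(600,240),(550,262)])
for S in (AS,BS):
    w=atz('side',S,53);print('strip side',w.mean(0),w[:,:2].round(0).tolist())
M=px((175,150),5,[(308,418),(722,397),(733,550),(314,570)])
w=atz('top',M,5);print('mat',w.mean(0),w[:,:2].round(0).tolist())
w=atz('top',px((215,155),7,[(602,382),(683,378),(680,275),(603,275)]),65);print('cured',w.round(0).tolist())
w=atz('top',px((330,190),5,[(280,270)]),38);print('tt',w)
E
```

```text
hood [606.76  17.77   0.01] [[-0.25  0.21]
 [ 0.2   0.18]
 [ 0.47 -0.24]
 [-0.42 -0.17]]
hood [602.47  20.94   0.01] [[ 0.28 -0.71]
 [ 0.78 -0.48]
 [-1.02  0.94]]
hood [609.11  16.19   0.02] [[-0.11  0.3 ]
 [-0.01  0.12]
 [ 0.23 -0.31]
 [-0.12 -0.12]]
hood [600.01  20.89  -0.01] [[-0.15  0.01]
 [ 0.83 -0.16]
 [-0.68  0.04]]
hood [605.89  17.84   0.01] [[-0.27  0.48]
 [ 0.19  0.47]
 [ 0.46  0.04]
 [-0.44  0.1 ]
 [-0.64  0.63]
 [-0.53  0.69]
 [ 0.02  0.24]
 [-0.34  0.2 ]
 [-0.19 -1.65]
 [ 0.47 -1.14]
 [-1.28  0.02]
 [ 0.   -0.81]
 [ 0.53 -1.07]
 [-0.9  -0.41]]
lock [[640.91 175.64  84.  ]] [[640.34 179.6   84.  ]] (array([642.13, 176.43,  81.37]), np.float64(1.6534878396609451))
stand c [[477.42 301.08  32.  ]
 [410.47 272.75  32.  ]
 [388.81 327.5   32.  ]
 [455.22 353.71  32.  ]] [432.98 313.76  32.  ]
(array([432.97, 313.75,   0.39]), array([[ 0.59,  0.21],
       [-0.  , -0.45],
       [-0.26, -0.13],
       [-0.33,  0.38]]))
stand side [[473.78 302.69  32.  ]
 [405.99 282.13  32.  ]
 [388.25 332.17  32.  ]
 [448.68 358.06  32.  ]]
strip [ 525.34 -299.45   53.  ] [[538.0, -239.0], [547.0, -358.0], [513.0, -360.0], [503.0, -241.0]]
strip [ 408.62 -358.03   53.  ] [[470.0, -368.0], [455.0, -399.0], [347.0, -347.0], [364.0, -318.0]]
strip side [ 521.85 -292.27   53.  ] [[532.0, -233.0], [504.0, -230.0], [509.0, -348.0], [542.0, -358.0]]
strip side [ 406.53 -352.64   53.  ] [[463.0, -360.0], [456.0, -395.0], [346.0, -347.0], [361.0, -308.0]]
mat [449.47  41.8    5.  ] [[495.0, 177.0], [502.0, -91.0], [404.0, -94.0], [397.0, 174.0]]
cured [[560.0, -31.0, 65.0], [561.0, -68.0, 65.0], [608.0, -68.0, 65.0], [608.0, -33.0, 65.0]]
tt [[ 448.07 -295.43   38.  ]]
```

```bash
cat > go.py <<'E'
import sys
from h import *
def go(x,y,z,yaw):
    s=r.sense(); R=Ro.from_euler('xyz',s['tcp_rot']).as_matrix()
    T=Ro.from_euler('xyz',[np.pi,0,yaw]).as_matrix()
    d=R.T@(np.array([x,y,z])-s['eef_pos']); w=Ro.from_matrix(R.T@T).as_rotvec()
    np.set_printoptions(precision=3,suppress=True)
    print('now',s['eef_pos'].round(1),s['tcp_rot'].round(3),'t',round(s['clock'],2),'q',s['qpos'].round(2),'F',s['contact_force'].round(1),'op',round(s['opening']*85.4,1))
    print('dp',d.round(1),'ang',w.round(3),'rows %.1f %.1f'%(np.linalg.norm(d)/41.7,np.degrees(np.linalg.norm(w))/7.16))
if __name__=='__main__': go(*map(float,sys.argv[1:5]))
E
python3 go.py 560 -50 180 0.012
```

```text
now [ 234.4 -578.9  230.6] [-3.14  -0.     0.385] t 0.1 q [-1.19  0.35  1.63  0.    1.16 -0.  ] F [-0.1 -0.3  0.6] op 85.5
dp [ 500.3 -368.    51.1] ang [-0.001  0.     0.373] rows 14.9 3.0
```

```bash
python3 -m creep '[{"dp":[33,-24,3],"angular":[0,0,0.06],"fingers":70},{"dp":[66,-49,6],"angular":[0,0,0.12],"fingers":70},{"dp":[99,-73,9],"angular":[0,0,0.18],"fingers":70},{"dp":[132,-97,12],"angular":[0,0,0.25],"fingers":70},{"dp":[165,-121,16],"angular":[0,0,0.31],"fingers":70}]' 40; python3 go.py 560 -50 180 0.012
```

```text
clock: 0.52
eef_pos: [342.5, -403.5, 215.0]
tcp_rot: [-3.141, 0.0, 0.071]
contact_force: [0.6, 0.1, -0.5]
opening: 0.82
now [ 342.5 -403.5  215. ] [-3.141  0.     0.071] t 0.52 q [-0.87  0.22  1.85  0.    1.07  0.63] F [ 0.6  0.1 -0.5] op 70.0
dp [ 241.8 -337.3   35.1] ang [-0.     0.     0.059] rows 10.0 0.5
```

```bash
python3 -m creep '[{"dp":[24,-34,3],"angular":[0,0,0.06],"fingers":65},{"dp":[48,-67,7],"angular":[0,0,0.06],"fingers":65},{"dp":[72,-101,10],"angular":[0,0,0.06],"fingers":65},{"dp":[97,-135,14],"angular":[0,0,0.06],"fingers":65},{"dp":[121,-169,17],"angular":[0,0,0.06],"fingers":65}]'; python3 go.py 578 -49 180 0.012
```

```text
clock: 0.93
eef_pos: [450.2, -226.4, 198.0]
tcp_rot: [-3.142, 0.0, 0.015]
contact_force: [1.5, -1.1, -0.1]
opening: 0.759
now [ 450.2 -226.4  198. ] [-3.142  0.     0.015] t 0.93 q [-0.47  0.2   1.92 -0.    1.02  1.09] F [ 1.5 -1.1 -0.1] op 64.8
dp [ 130.3 -175.6   18. ] ang [-0.     0.     0.003] rows 5.3 0.0
```

```bash
python3 -m creep '[{"dp":[27,-34,4],"angular":[0,0,0],"fingers":65},{"dp":[55,-67,7],"angular":[0,0,0],"fingers":65},{"dp":[83,-101,10],"angular":[0,0,0],"fingers":65},{"dp":[111,-135,14],"angular":[0,0,0],"fingers":65},{"dp":[137,-168,18],"angular":[0,0,0],"fingers":65}]'; python3 go.py 578 -49 46 0.012; python3 - <<'E'
from h import *
cv2.imwrite('pics/t1.png',optics.grab_frame('top'));
crop('side',200,150,160,120,5,'pics/s1.png')
E
```

```text
clock: 1.35
eef_pos: [579.5, -63.7, 180.9]
tcp_rot: [3.142, 0.0, 0.015]
contact_force: [0.9, -0.4, 0.6]
opening: 0.763
now [579.5 -63.7 180.9] [3.142 0.    0.015] t 1.35 q [-0.11  0.34  1.77 -0.    1.03  1.44] F [ 0.9 -0.4  0.6] op 65.2
dp [ -1.3 -14.7 134.9] ang [0.    0.    0.003] rows 3.3 0.0
```

```bash
python3 -m creep '[{"dp":[-1,-15,20],"angular":[0,0,0],"fingers":65},{"dp":[-1,-15,55],"angular":[0,0,0],"fingers":65},{"dp":[-1,-15,90],"angular":[0,0,0],"fingers":65},{"dp":[-1,-15,115],"angular":[0,0,0],"fingers":65},{"dp":[-1,-15,115],"angular":[0,0,0],"fingers":65}]'; python3 - <<'E'
from h import *
t=optics.grab_frame('top');crop('top',250,150,120,90,6,'pics/t2.png',t)
crop('side',230,160,120,90,6,'pics/s2.png')
E
python3 go.py 578 -49 46 0.012
```

```text
clock: 1.87
eef_pos: [573.3, -50.5, 61.3]
tcp_rot: [-3.141, 0.009, 0.015]
contact_force: [-0.9, -0.7, 0.8]
opening: 0.762
now [576.7 -50.9  65.9] [-3.141  0.002  0.015] t 1.97 q [-0.09  0.49  1.86 -0.    0.8   1.47] F [ 0.  -0.1  1.1] op 64.9
dp [ 1.4 -1.8 19.9] ang [-0.     0.002  0.003] rows 0.5 0.0
```

View pics/s2.png

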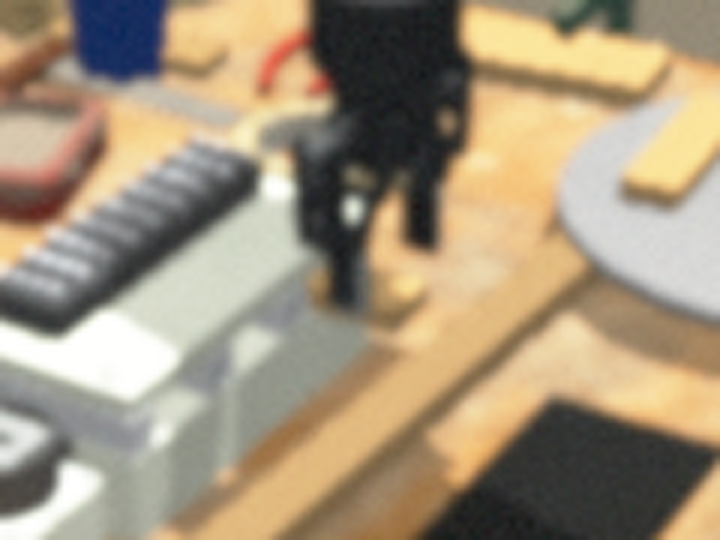

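View pics/t2.png

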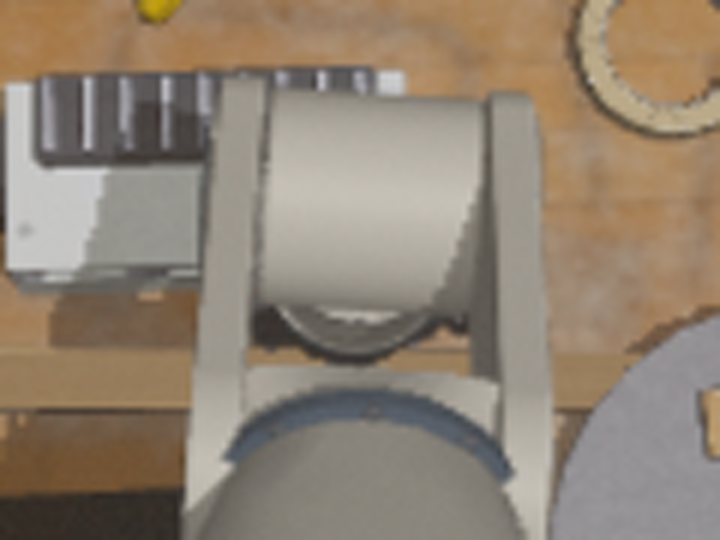

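```bash
python3 -m creep '[{"dp":[1,-1,8],"angular":[0,0,0],"fingers":65},{"dp":[1,-1,16],"angular":[0,0,0],"fingers":65},{"dp":[1,-1,20],"angular":[0,0,0],"fingers":50},{"dp":[1,-1,20],"angular":[0,0,0],"fingers":30},{"dp":[1,-1,20],"angular":[0,0,0],"fingers":30}]' 30;python3 -m creep '[{"dp":[0,0,0],"angular":[0,0,0],"fingers":30},{"dp":[0,0,0],"angular":[0,0,0],"fingers":30}]'; python3 go.py 480 -49 70 0.012
```

```text
clock: 2.38
eef_pos: [578.3, -49.7, 46.4]
tcp_rot: [-3.142, 0.0, 0.015]
contact_force: [0.4, 0.3, -0.4]
opening: 0.398
clock: 2.55
eef_pos: [578.7, -49.7, 46.6]
tcp_rot: [3.142, -0.001, 0.015]
contact_force: [-0.1, -0.1, -1.2]
opening: 0.399
now [578.7 -49.7  46.6] [ 3.142 -0.001  0.015] t 2.55 q [-0.09  0.52  1.86 -0.    0.76  1.47] F [-0.1 -0.1 -1.2] op 34.1
dp [-98.6  -2.1 -23.4] ang [ 0.    -0.001  0.003] rows 2.4 0.0
```

```bash
python3 -m creep '[{"dp":[-8,0,-2],"angular":[0,0,0],"fingers":30},{"dp":[-25,0,-2],"angular":[0,0,0],"fingers":30},{"dp":[-50,0,-2],"angular":[0,0,0],"fingers":30},{"dp":[-75,0,-2],"angular":[0,0,0],"fingers":30},{"dp":[-100,0,-4],"angular":[0,0,0],"fingers":30}]'; python3 go.py 398 -40 60 0.012;  python3 - <<'E'
from h import *
crop('side',200,160,160,120,5,'pics/s3.png')
E
```

```text
clock: 2.97
eef_pos: [476.6, -51.0, 50.2]
tcp_rot: [-3.142, 0.0, 0.015]
contact_force: [-1.4, -0.0, 0.1]
opening: 0.4
now [476.6 -51.   50.2] [-3.142  0.     0.015] t 2.97 q [-0.11  0.4   2.08 -0.    0.67  1.45] F [-1.4 -0.   0.1] op 34.2
dp [-78.4 -12.2  -9.8] ang [-0.     0.     0.003] rows 1.9 0.0
```

View pics/s3.png

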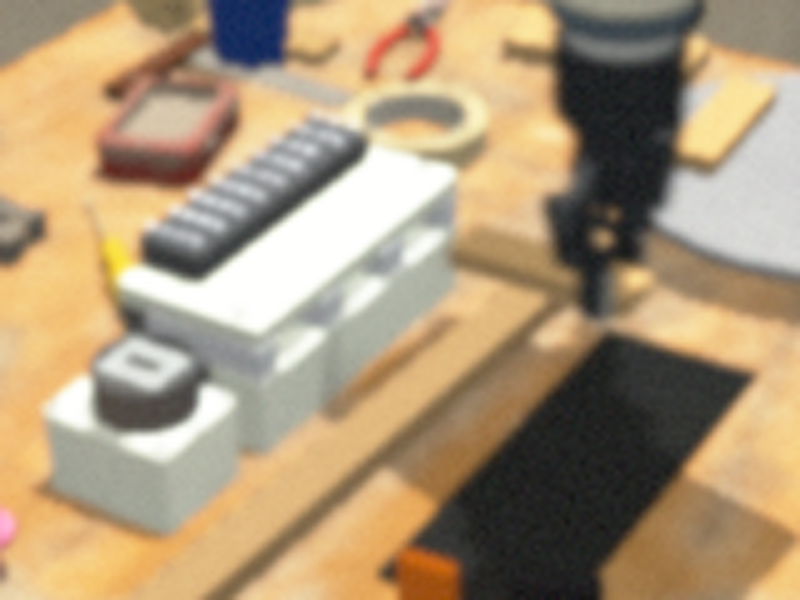

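Strip is held at (600,290) in the crop, out of the right bay, and all three bays are empty. I'll lay it on the mat.

```bash
python3 -m creep '[{"dp":[-25,-4,-3],"angular":[0,0,0],"fingers":30},{"dp":[-50,-8,-3],"angular":[0,0,0],"fingers":30},{"dp":[-78,-14,0],"angular":[0,0,0],"fingers":30},{"dp":[-78,-14,18],"angular":[0,0,0],"fingers":30},{"dp":[-78,-14,28],"angular":[0,0,0],"fingers":30}]'; python3 -m creep '[{"dp":[0,0,5],"angular":[0,0,0],"fingers":30},{"dp":[0,0,9],"angular":[0,0,0],"fingers":30},{"dp":[0,0,12],"angular":[0,0,0],"fingers":30},{"dp":[0,0,12],"angular":[0,0,0],"fingers":30}]'; python3 go.py 398 -40 7 0.012;  python3 - <<'E'
from h import *
crop('side',300,180,120,90,6,'pics/s4.png')
E
```

```text
clock: 3.43
eef_pos: [398.2, -38.0, 22.1]
tcp_rot: [-3.142, 0.0, 0.015]
contact_force: [0.2, 0.3, -0.2]
opening: 0.403
clock: 3.77
eef_pos: [400.3, -38.3, 10.0]
tcp_rot: [-3.142, 0.0, 0.015]
contact_force: [-0.2, -0.4, -0.8]
opening: 0.403
now [400.3 -38.3  10. ] [-3.142  0.     0.015] t 3.77 q [-0.1   0.4   2.25  0.    0.49  1.46] F [-0.2 -0.4 -0.8] op 34.4
dp [-2.3  1.7  3. ] ang [-0.     0.     0.003] rows 0.1 0.0
```

View pics/s4.png

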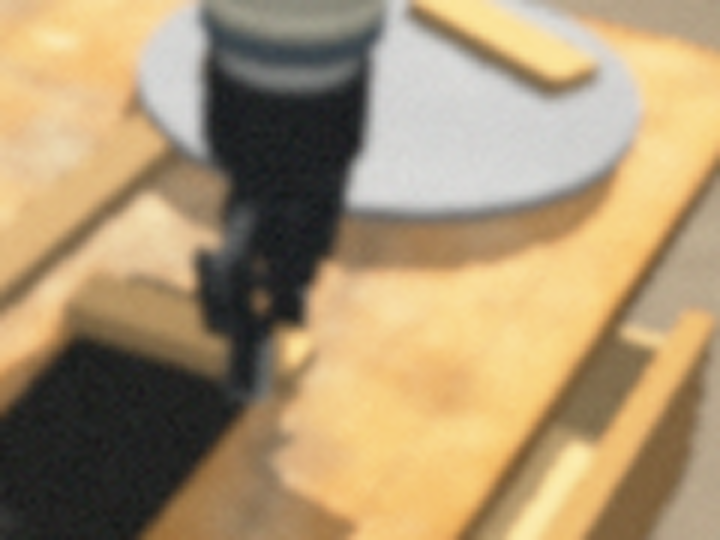

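```bash
python3 -m creep '[{"dp":[0,0,2],"angular":[0,0,0],"fingers":30},{"dp":[0,0,3],"angular":[0,0,0],"fingers":30},{"dp":[0,0,3],"angular":[0,0,0],"fingers":30}]';python3 -m creep '[{"dp":[0,0,0],"angular":[0,0,0],"fingers":40},{"dp":[0,0,0],"angular":[0,0,0],"fingers":50},{"dp":[0,0,0],"angular":[0,0,0],"fingers":62},{"dp":[0,0,0],"angular":[0,0,0],"fingers":62},{"dp":[0,0,-10],"angular":[0,0,0],"fingers":62}]'
```

```text
clock: 4.07
eef_pos: [400.3, -38.3, 7.2]
tcp_rot: [3.142, -0.0, 0.015]
contact_force: [-0.1, -0.1, 0.0]
opening: 0.401
clock: 4.48
eef_pos: [399.3, -38.2, 16.4]
tcp_rot: [-3.141, 0.002, 0.015]
contact_force: [-0.3, -0.2, -0.7]
opening: 0.729
```

```bash
python3 -m creep '[{"dp":[0,0,-20],"angular":[0,0,0],"fingers":62},{"dp":[0,0,-50],"angular":[0,0,0],"fingers":62},{"dp":[0,0,-80],"angular":[0,0,0],"fingers":62},{"dp":[0,0,-115],"angular":[0,0,0],"fingers":62}]'; python3 go.py 520 -253 150 -1.49;  python3 - <<'E'
from h import *
crop('side',300,160,120,90,6,'pics/s5.png');crop('top',220,190,210,110,3.8,'pics/t5.png')
E
```

```text
clock: 4.82
eef_pos: [399.2, -38.1, 132.9]
tcp_rot: [-3.141, 0.002, 0.015]
contact_force: [1.4, -0.3, -0.1]
opening: 0.724
now [399.2 -38.1 132.9] [-3.141  0.002  0.015] t 4.82 q [-0.1   0.14  2.18  0.    0.82  1.46] F [ 1.4 -0.3 -0.1] op 61.8
dp [117.6 216.6 -17.4] ang [0.001 0.002 1.505] rows 5.9 12.0
```

View pics/s5.png

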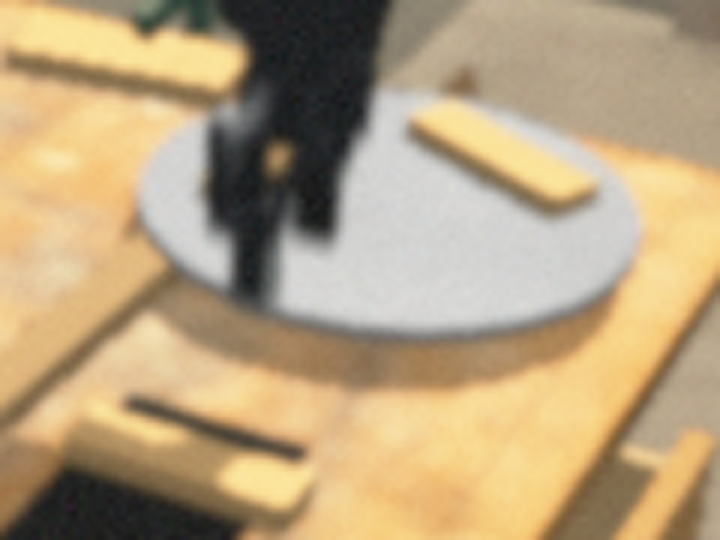

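View pics/t5.png

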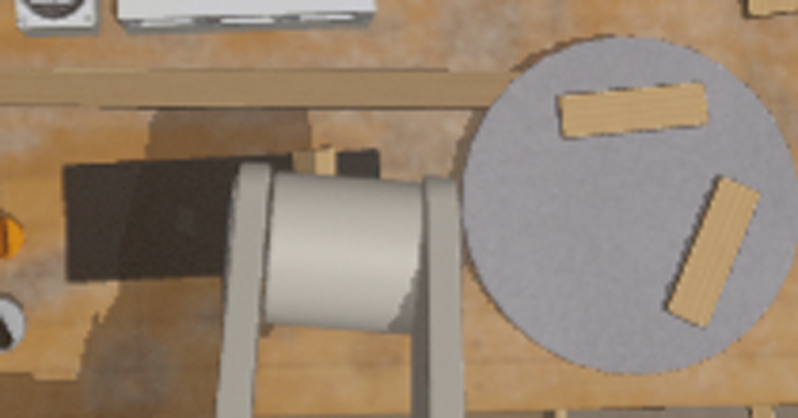

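Cured strip lies flat on the mat at the right end. On to fresh strip A, which I'll grip near its left (+y) end.

```bash
python3 -m creep '[{"dp":[10,18,-4],"angular":[0,0,0.12],"fingers":62},{"dp":[20,36,-7],"angular":[0,0,0.24],"fingers":62},{"dp":[30,54,-11],"angular":[0,0,0.36],"fingers":62},{"dp":[40,72,-14],"angular":[0,0,0.48],"fingers":62},{"dp":[50,90,-17],"angular":[0,0,0.6],"fingers":62}]'; python3 go.py 521 -256 150 -1.49
```

```text
clock: 5.33
eef_pos: [451.6, -128.3, 148.9]
tcp_rot: [3.141, 0.001, -0.591]
contact_force: [0.5, 0.3, -0.4]
opening: 0.729
now [ 451.6 -128.3  148.9] [ 3.141  0.001 -0.591] t 5.33 q [-0.28  0.22  2.04 -0.    0.89  1.88] F [ 0.5  0.3 -0.4] op 62.3
dp [128.8  67.3  -1.2] ang [0.    0.    0.899] rows 3.5 7.2
```

```bash
python3 -m creep '[{"dp":[20,10,0],"angular":[0,0,0.12],"fingers":62},{"dp":[45,22,0],"angular":[0,0,0.24],"fingers":62},{"dp":[70,35,0],"angular":[0,0,0.36],"fingers":62},{"dp":[95,48,0],"angular":[0,0,0.48],"fingers":62},{"dp":[115,60,0],"angular":[0,0,0.6],"fingers":62}]'; python3 go.py 521 -256 100 -1.49
```

```text
clock: 5.75
eef_pos: [514.9, -242.6, 148.5]
tcp_rot: [3.141, 0.0, -1.191]
contact_force: [0.1, 1.4, 0.2]
opening: 0.725
now [ 514.9 -242.6  148.5] [ 3.141  0.    -1.191] t 5.75 q [-0.44  0.36  1.83 -0.    0.95  2.32] F [0.1 1.4 0.2] op 61.9
dp [14.7 -0.7 48.5] ang [0.    0.    0.299] rows 1.2 2.4
```

```bash
python3 -m creep '[{"dp":[7,0,15],"angular":[0,0,0.12],"fingers":62},{"dp":[14,-1,30],"angular":[0,0,0.24],"fingers":62},{"dp":[14,-1,45],"angular":[0,0,0.3],"fingers":62},{"dp":[14,-1,60],"angular":[0,0,0.3],"fingers":62},{"dp":[14,-1,65],"angular":[0,0,0.3],"fingers":62}]'; python3 go.py 521 -256 42 -1.49;python3 - <<'E'
from h import *
crop('side',300,130,130,95,6,'pics/s6.png');crop('top',330,190,120,90,6,'pics/t6.png')
E
```

```text
clock: 6.17
eef_pos: [518.8, -253.0, 81.4]
tcp_rot: [3.138, 0.002, -1.486]
contact_force: [-0.4, 0.2, 0.4]
opening: 0.727
now [ 518.8 -253.    81.4] [ 3.138  0.002 -1.486] t 6.17 q [-0.46  0.46  1.85  0.    0.83  2.6 ] F [-0.4  0.2  0.4] op 62.1
dp [ 3.2 -2.1 39.4] ang [0.003 0.002 0.004] rows 0.9 0.0
```

View pics/s6.png

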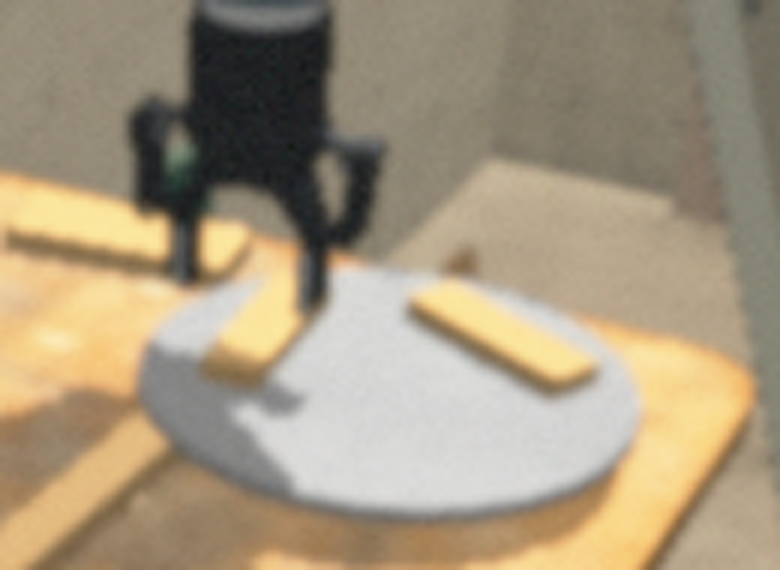

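View pics/t6.png

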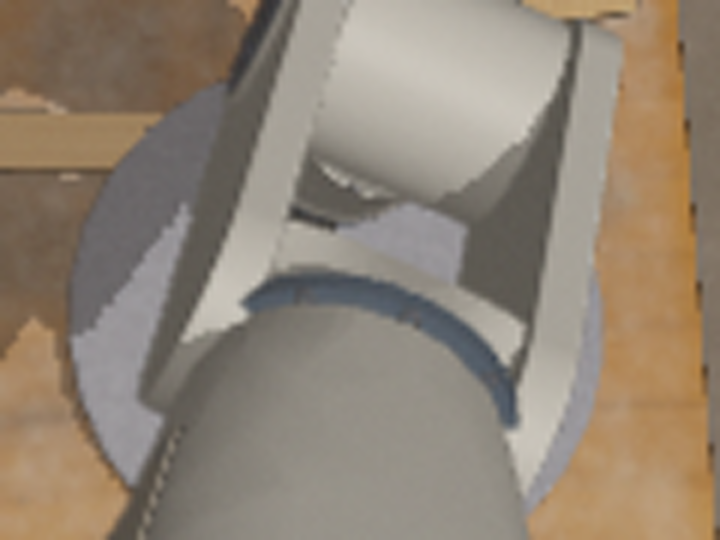

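```bash
python3 -m creep '[{"dp":[3,-2,10],"angular":[0,0,0],"fingers":62},{"dp":[3,-2,20],"angular":[0,0,0],"fingers":62},{"dp":[3,-2,30],"angular":[0,0,0],"fingers":62},{"dp":[3,-2,38],"angular":[0,0,0],"fingers":62},{"dp":[3,-2,38],"angular":[0,0,0],"fingers":62}]'; python3 go.py 521 -256 42 -1.49;python3 - <<'E'
from h import *
crop('side',300,130,130,95,6,'pics/s7.png')
E
```

```text
clock: 6.68
eef_pos: [521.5, -255.8, 44.3]
tcp_rot: [3.139, 0.001, -1.485]
contact_force: [-1.8, -1.0, 0.9]
opening: 0.726
now [ 521.5 -255.8   44.3] [ 3.139  0.001 -1.485] t 6.68 q [-0.46  0.52  1.86  0.    0.76  2.6 ] F [-1.8 -1.   0.9] op 62.0
dp [0.1 0.5 2.3] ang [0.002 0.001 0.005] rows 0.1 0.0
```

View pics/s7.png

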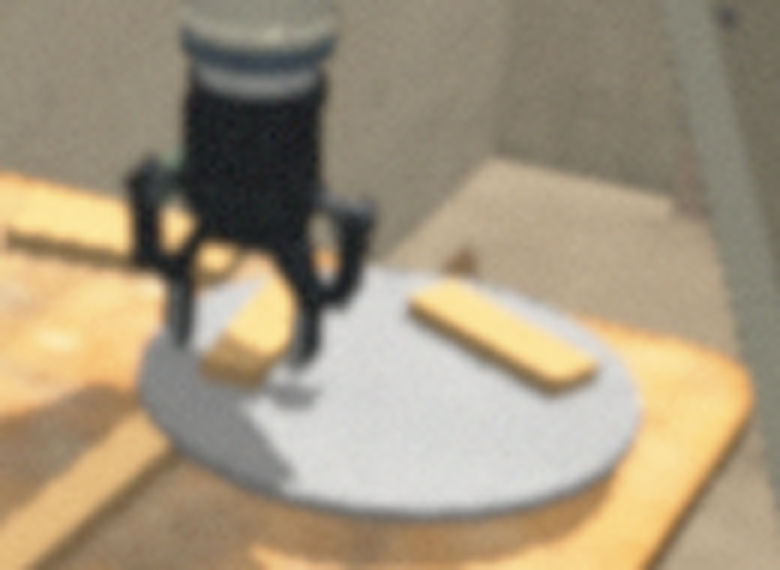

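Fingers (180,340 and 303,360) straddle strip A near its left end. Closing.

```bash
python3 -m creep '[{"dp":[0,0,2],"angular":[0,0,0],"fingers":45},{"dp":[0,0,2],"angular":[0,0,0],"fingers":38},{"dp":[0,0,2],"angular":[0,0,0],"fingers":30},{"dp":[0,0,2],"angular":[0,0,0],"fingers":30},{"dp":[0,0,2],"angular":[0,0,0],"fingers":30}]' 40; python3 -m creep '[{"dp":[0,0,-5],"angular":[0,0,0],"fingers":30},{"dp":[0,0,-15],"angular":[0,0,0],"fingers":30},{"dp":[0,0,-30],"angular":[0,0,0],"fingers":30},{"dp":[0,0,-50],"angular":[0,0,0],"fingers":30},{"dp":[0,0,-70],"angular":[0,0,0],"fingers":30}]';python3 go.py 470 20 130 0.012; python3 - <<'E'
from h import *
crop('side',300,130,130,95,6,'pics/s8.png');crop('top',330,190,120,90,6,'pics/t8.png')
E
```

```text
clock: 7.15
eef_pos: [523.0, -256.6, 44.7]
tcp_rot: [-3.141, -0.0, -1.485]
contact_force: [0.6, 0.0, 2.5]
opening: 0.396
clock: 7.57
eef_pos: [522.4, -256.4, 115.5]
tcp_rot: [3.141, 0.0, -1.485]
contact_force: [0.8, 0.3, 0.0]
opening: 0.391
now [ 522.4 -256.4  115.5] [ 3.141  0.    -1.485] t 7.57 q [-0.46  0.42  1.82  0.    0.9   2.6 ] F [0.8 0.3 0. ] op 33.4
dp [-279.8   28.6  -14.4] ang [ 0.     0.    -1.497] rows 6.8 12.0
```

View pics/s8.png

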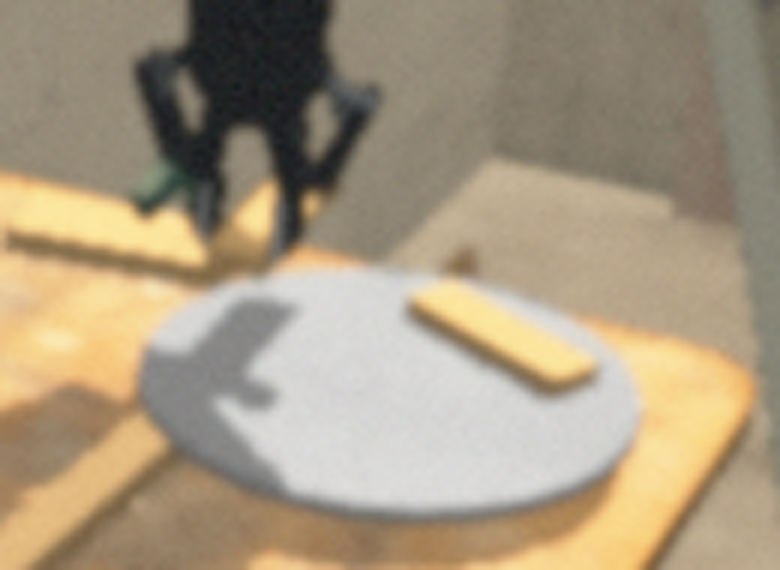

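Strip A is lifted (opening 33.4) and clear of the disc. Before insertion I'll check the top camera against the robot, using the cured strip where I laid it.

```bash
python3 -m creep '[{"dp":[-35,5,-2],"angular":[0,0,-0.12],"fingers":30},{"dp":[-70,10,-4],"angular":[0,0,-0.24],"fingers":30},{"dp":[-105,15,-6],"angular":[0,0,-0.36],"fingers":30},{"dp":[-140,20,-8],"angular":[0,0,-0.48],"fingers":30},{"dp":[-170,24,-10],"angular":[0,0,-0.6],"fingers":30}]';python3 go.py 480 17 120 0.012; python3 - <<'E'
from h import *
t=optics.grab_frame('top');crop('top',215,180,140,100,5.7,'pics/t9.png',t)
E
```

```text
clock: 8.08
eef_pos: [483.0, -87.4, 124.2]
tcp_rot: [3.141, 0.001, -0.88]
contact_force: [0.8, -0.1, -0.1]
opening: 0.396
now [483.  -87.4 124.2] [ 3.141  0.001 -0.88 ] t 8.08 q [-0.18  0.29  2.01  0.    0.84  2.27] F [ 0.8 -0.1 -0.1] op 33.9
dp [-82.3 -64.2   4.2] ang [-0.     0.001 -0.892] rows 2.5 7.1
```

View pics/t9.png

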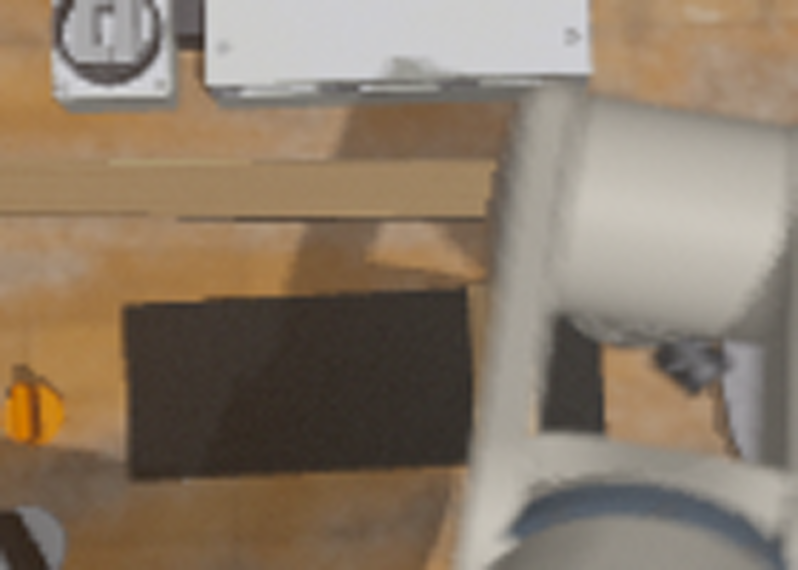

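```bash
python3 - <<'E'
from fit import *
print(atz('top',px((215,180),5.7,[(466,288),(472,465)]),20))
E
python3 -m creep '[{"dp":[-18,-14,0],"angular":[0,0,-0.12],"fingers":30},{"dp":[-36,-28,0],"angular":[0,0,-0.24],"fingers":30},{"dp":[-52,-41,0],"angular":[0,0,-0.36],"fingers":30},{"dp":[-68,-54,0],"angular":[0,0,-0.48],"fingers":30},{"dp":[-82,-64,0],"angular":[0,0,-0.6],"fingers":30}]';python3 go.py 480 17 100 0.012
```

```text
[[498.87294569 -17.0970505   20.        ]
 [400.22985732 -17.76096755  20.        ]]
clock: 8.55
eef_pos: [481.7, 16.1, 124.2]
tcp_rot: [-3.141, 0.0, -0.279]
contact_force: [0.4, 0.7, -0.6]
opening: 0.391
now [481.7  16.1 124.2] [-3.141  0.    -0.279] t 8.55 q [0.03 0.27 2.03 0.   0.84 1.88] F [ 0.4  0.7 -0.6] op 33.4
dp [-1.9 -0.4 24.2] ang [-0.    -0.    -0.291] rows 0.6 2.3
```

```bash
python3 -m creep '[{"dp":[-2,0,0],"angular":[0,0,-0.1],"fingers":30},{"dp":[-2,0,15],"angular":[0,0,-0.2],"fingers":30},{"dp":[-2,0,30],"angular":[0,0,-0.29],"fingers":30},{"dp":[-2,0,45],"angular":[0,0,-0.29],"fingers":30},{"dp":[-2,0,54],"angular":[0,0,-0.29],"fingers":30}]';python3 -m creep '[{"dp":[0,0,0],"angular":[0,0,0],"fingers":30},{"dp":[0,0,0],"angular":[0,0,0],"fingers":30}]'
python3 go.py 480 17 60 0.012;python3 - <<'E'
from h import *
t=optics.grab_frame('top');crop('top',215,150,130,95,6,'pics/t10.png',t)
crop('side',215,170,130,95,6,'pics/s10.png')
E
```

```text
clock: 8.97
eef_pos: [479.1, 15.4, 69.0]
tcp_rot: [3.142, 0.001, 0.005]
contact_force: [-0.1, 1.0, -0.7]
opening: 0.392
clock: 9.13
eef_pos: [479.6, 15.3, 70.0]
tcp_rot: [3.142, 0.001, 0.004]
contact_force: [-0.6, 0.2, -0.8]
opening: 0.396
now [479.6  15.3  70. ] [3.142 0.001 0.004] t 9.13 q [0.03 0.36 2.07 0.   0.71 1.6 ] F [-0.6  0.2 -0.8] op 33.9
dp [ 0.4 -1.7 10. ] ang [ 0.     0.001 -0.008] rows 0.2 0.1
```

View pics/t10.png

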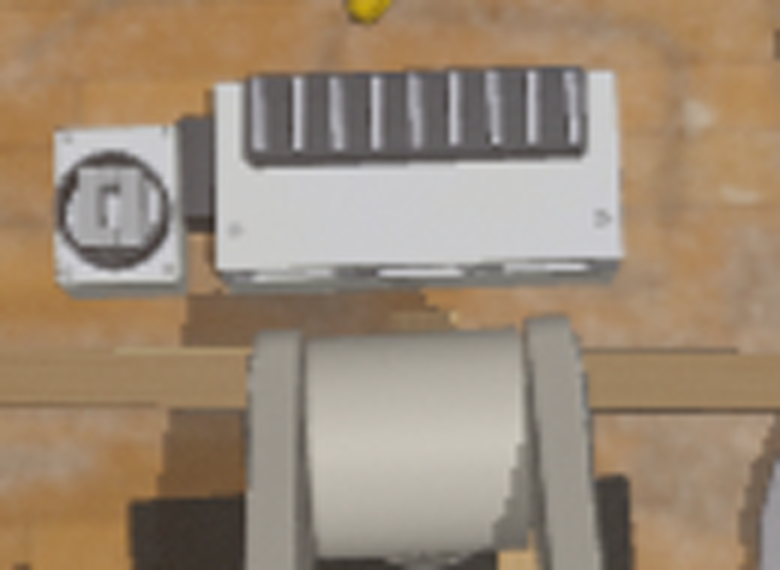

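View pics/s10.png

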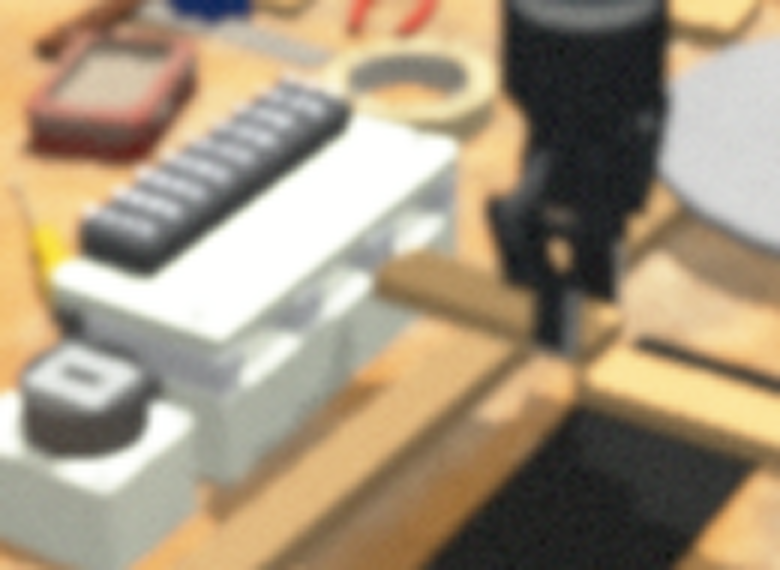

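```bash
python3 - <<'E'
from fit import *
f=lambda p,z:print(z,atz('top',px((215,150),6,p),z).round(1).tolist())
f([(217,268),(621,258)],86)   # roof front corners
f([(250,275),(335,273)],50);f([(380,272),(465,268)],50);f([(505,266),(590,264)],50)
f([(393,313),(458,313)],78.5)
E
```

```text
86 [[607.7, 121.9, 86.0], [607.6, -86.4, 86.0]]
50 [[609.6, 107.5, 50.0], [609.5, 62.5, 50.0]]
50 [[609.5, 38.7, 50.0], [610.5, -6.3, 50.0]]
50 [[611.0, -27.4, 50.0], [610.9, -72.3, 50.0]]
78.5 [[583.1, 31.7, 78.5], [582.2, -1.9, 78.5]]
```

Strip A is level in front of the middle bay (top view tip at 425,313; bay centre about 422). Lowering to bay height, then sliding in.

```bash
python3 -m creep '[{"dp":[0,-1.5,5],"angular":[0,0,-0.005],"fingers":30},{"dp":[0,-1.5,10],"angular":[0,0,-0.005],"fingers":30},{"dp":[5,-1.5,10.5],"angular":[0,0,-0.005],"fingers":30},{"dp":[10,-1.5,10.5],"angular":[0,0,-0.005],"fingers":30},{"dp":[10,-1.5,10.5],"angular":[0,0,-0.005],"fingers":30}]'
python3 go.py 490 17 60 0.008;python3 - <<'E'
from h import *
crop('side',240,180,80,60,9.5,'pics/s11.png');crop('top',250,180,80,60,9.5,'pics/t11.png')
E
```

```text
clock: 9.65
eef_pos: [491.6, 17.0, 59.9]
tcp_rot: [-3.142, -0.002, 0.01]
contact_force: [0.7, -0.8, 0.6]
opening: 0.394
now [491.6  17.   59.9] [-3.142 -0.002  0.01 ] t 9.65 q [ 0.03  0.39  2.05 -0.    0.7   1.59] F [ 0.7 -0.8  0.6] op 33.7
dp [-1.6 -0.  -0.1] ang [-0.    -0.002  0.002] rows 0.0 0.0
```

View pics/s11.png

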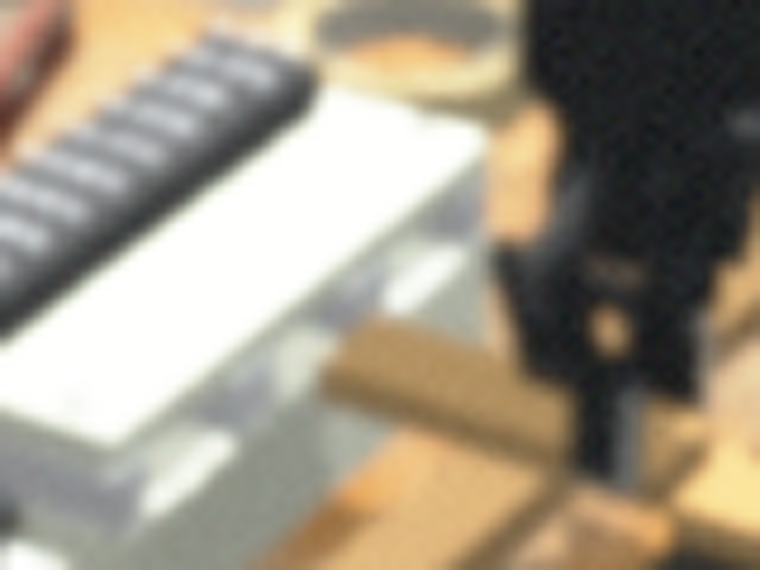

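View pics/t11.png

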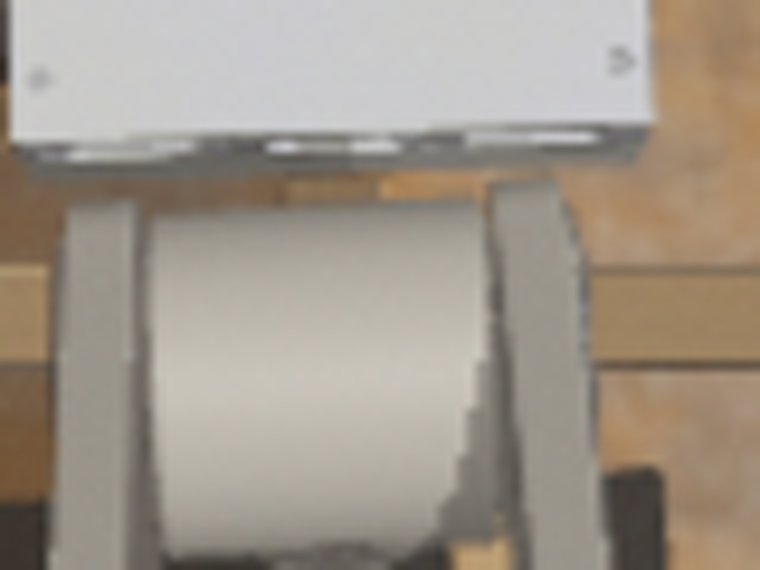

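```bash
python3 -m creep '[{"dp":[4,0,0],"angular":[0,0,0],"fingers":30},{"dp":[8,0,0],"angular":[0,0,0],"fingers":30},{"dp":[12,0,0],"angular":[0,0,0],"fingers":30},{"dp":[16,0,0],"angular":[0,0,0],"fingers":30},{"dp":[20,0,0],"angular":[0,0,0],"fingers":30}]'; python3 - <<'E'
from h import *
crop('side',240,180,80,60,9.5,'pics/s12.png')
E
```

```text
clock: 10.17
eef_pos: [510.5, 17.2, 59.8]
tcp_rot: [3.142, -0.0, 0.01]
contact_force: [0.5, 0.0, -0.5]
opening: 0.394
```

View pics/s12.png

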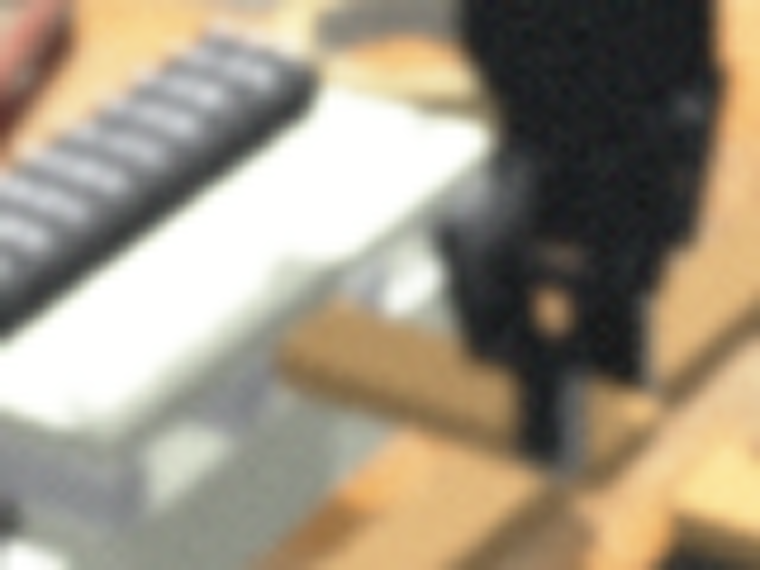

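```bash
python3 -m creep '[{"dp":[8,0,0],"angular":[0,0,0],"fingers":30},{"dp":[18,0,0],"angular":[0,0,0],"fingers":30},{"dp":[28,0,0],"angular":[0,0,0],"fingers":30},{"dp":[38,0,0],"angular":[0,0,0],"fingers":30},{"dp":[46,0,0],"angular":[0,0,0],"fingers":30}]'; python3 -m creep '[{"dp":[5,0,0],"angular":[0,0,0],"fingers":30},{"dp":[10,0,0],"angular":[0,0,0],"fingers":30},{"dp":[14,0,0],"angular":[0,0,0],"fingers":30},{"dp":[18,0,0],"angular":[0,0,0],"fingers":30}]'
```

```text
clock: 10.63
eef_pos: [557.7, 17.6, 59.8]
tcp_rot: [-3.142, -0.001, 0.01]
contact_force: [1.3, -0.4, -0.6]
opening: 0.394
clock: 10.97
eef_pos: [574.1, 17.8, 59.6]
tcp_rot: [-3.142, 0.0, 0.01]
contact_force: [-0.0, -0.1, -0.2]
opening: 0.394
```

```bash
python3 -m creep '[{"dp":[3,0,0],"angular":[0,0,0],"fingers":30},{"dp":[6,0,0],"angular":[0,0,0],"fingers":30},{"dp":[9,0,0],"angular":[0,0,0],"fingers":30},{"dp":[11,0,0],"angular":[0,0,0],"fingers":30}]'; python3 -m creep '[{"dp":[1.5,0,0],"angular":[0,0,0],"fingers":30},{"dp":[3,0,0],"angular":[0,0,0],"fingers":30}]'
```

```text
clock: 11.3
eef_pos: [582.6, 17.8, 59.0]
tcp_rot: [3.141, 0.005, 0.01]
contact_force: [-10.3, -1.7, 0.8]
opening: 0.398
clock: 11.47
eef_pos: [582.6, 17.7, 58.2]
tcp_rot: [3.141, 0.011, 0.01]
contact_force: [-17.2, -0.9, 3.0]
opening: 0.398
```

```bash
python3 -m creep '[{"dp":[-2,0,1],"angular":[0,0,0],"fingers":30},{"dp":[-2,0,2],"angular":[0,0,0],"fingers":38},{"dp":[-2,0,2],"angular":[0,0,0],"fingers":48},{"dp":[-2,0,2],"angular":[0,0,0],"fingers":55},{"dp":[-2,0,2],"angular":[0,0,0],"fingers":55}]'; python3 -m creep '[{"dp":[-2,0,-8],"angular":[0,0,0],"fingers":55},{"dp":[-5,0,-25],"angular":[0,0,0],"fingers":60},{"dp":[-30,0,-55],"angular":[0,0,0],"fingers":60},{"dp":[-60,0,-75],"angular":[0,0,0],"fingers":60},{"dp":[-95,0,-75],"angular":[0,0,0],"fingers":60}]'; python3 go.py 450 -300 150 -1.9; python3 - <<'E'
from h import *
crop('side',215,160,130,95,6,'pics/s13.png');t=optics.grab_frame('top');crop('top',330,190,120,90,6.6,'pics/t13.png',t);crop('top',215,150,130,95,6,'pics/t13h.png',t)
E
```

```text
clock: 11.88
eef_pos: [586.5, 17.9, 58.0]
tcp_rot: [-3.142, -0.001, 0.01]
contact_force: [-0.5, -0.4, 0.4]
opening: 0.645
clock: 12.3
eef_pos: [493.6, 17.1, 136.9]
tcp_rot: [-3.141, -0.008, 0.01]
contact_force: [0.8, 1.2, 0.9]
opening: 0.702
now [493.6  17.1 136.9] [-3.141 -0.008  0.01 ] t 12.3 q [0.03 0.27 2.   0.   0.87 1.59] F [0.8 1.2 0.9] op 59.9
dp [-46.6 316.6 -13.5] ang [-0.007 -0.005  1.91 ] rows 7.7 15.3
```

View pics/s13.png

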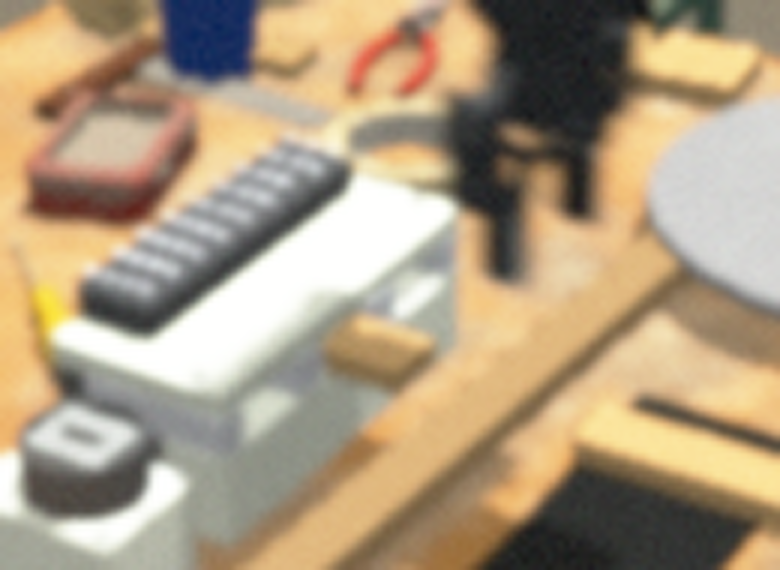

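View pics/t13.png

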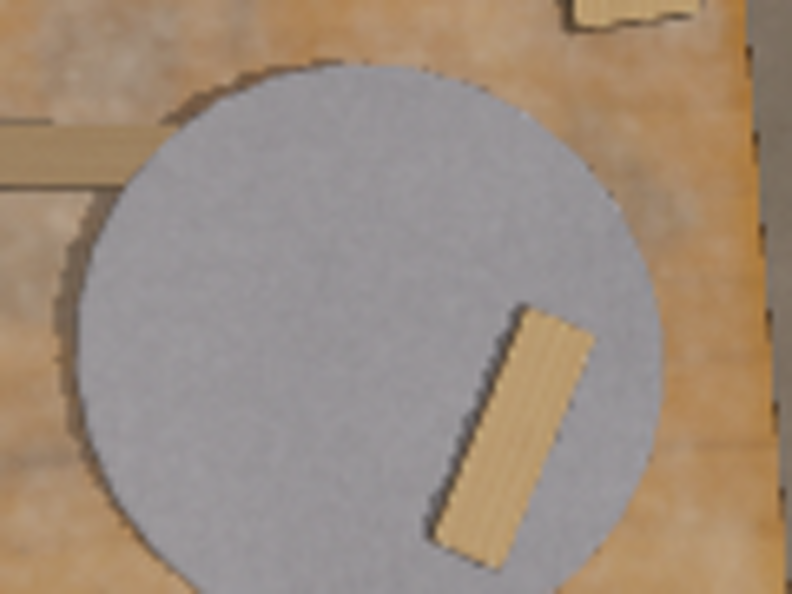

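View pics/t13h.png

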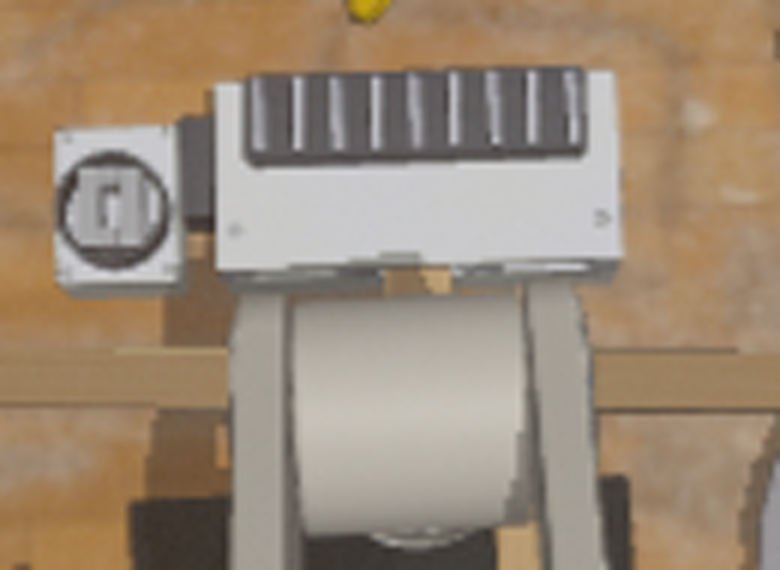

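```bash
python3 - <<'E'
from fit import *
w=atz('top',px((330,190),6.6,[(528,306),(597,337),(500,572),(432,540)]),53)[:,:2];print(w.round(1).tolist(),w.mean(0))
a=(w[0]+w[1]-w[2]-w[3])/2;print(a,np.linalg.norm(a),np.arctan2(a[1],a[0]))
u=a/np.linalg.norm(a);c=w.mean(0)-[0.8,0.6]
print('front grip',c+42*u,'rear grip',c-42*u)
E
```

```text
[[469.2, -367.9], [453.8, -399.4], [345.8, -347.3], [361.3, -316.6]] [ 407.54392615 -357.79138936]
[107.95447826 -51.72047093] 119.70453829474982 -0.4467843342940256
front grip [ 444.62125437 -376.53823501] rear grip [ 368.86659793 -340.24454372]
```

Strip A is home in the middle bay, standing out about 40 mm (side crop 380,350). Strip B has its long axis at -0.447 rad, so I'll grip it at the robot-side end.

```bash
python3 go.py 369 -340 130 -0.447; python3 -m creep '[{"dp":[-15,38,0],"angular":[0,0,0.1],"fingers":62},{"dp":[-30,76,0],"angular":[0,0,0.2],"fingers":62},{"dp":[-45,114,0],"angular":[0,0,0.3],"fingers":62},{"dp":[-60,152,0],"angular":[0,0,0.4],"fingers":62},{"dp":[-75,188,0],"angular":[0,0,0.45],"fingers":62}]'; python3 go.py 369 -340 110 -0.447
```

```text
now [485.9  16.9 133.5] [3.142 0.003 0.01 ] t 12.4 q [0.03 0.27 2.01 0.   0.87 1.59] F [-1.3  0.2  0.1] op 59.7
dp [-120.4  355.7    3.8] ang [0.001 0.003 0.457] rows 9.0 3.7
clock: 12.82
eef_pos: [417.5, -173.6, 133.3]
tcp_rot: [3.142, -0.001, -0.445]
contact_force: [0.8, 0.1, 1.0]
opening: 0.731
now [ 417.5 -173.6  133.3] [ 3.142 -0.001 -0.445] t 12.82 q [-0.4   0.22  2.08 -0.    0.84  1.62] F [0.8 0.1 1. ] op 62.4
dp [ 27.9 171.1  23.4] ang [ 0.    -0.001  0.002] rows 4.2 0.0
```

```bash
python3 -m creep '[{"dp":[6,38,3],"angular":[0,0,0],"fingers":62},{"dp":[12,76,6],"angular":[0,0,0],"fingers":62},{"dp":[18,114,10],"angular":[0,0,0],"fingers":62},{"dp":[24,150,15],"angular":[0,0,0],"fingers":62},{"dp":[28,171,23],"angular":[0,0,0],"fingers":62}]'; python3 go.py 369 -340 43 -0.447
```

```text
clock: 13.23
eef_pos: [370.0, -342.4, 110.6]
tcp_rot: [3.14, -0.003, -0.442]
contact_force: [1.1, -0.3, -0.1]
opening: 0.728
now [ 370.  -342.4  110.6] [ 3.14  -0.003 -0.442] t 13.23 q [-0.75  0.32  2.   -0.    0.82  1.26] F [ 1.1 -0.3 -0.1] op 62.1
dp [-2.1 -1.8 67.6] ang [ 0.001 -0.003  0.005] rows 1.6 0.0
```

```bash
python3 -m creep '[{"dp":[0,-1,15],"angular":[0,0,0.005],"fingers":62},{"dp":[0,-1,30],"angular":[0,0,0.005],"fingers":62},{"dp":[0,-1,45],"angular":[0,0,0.005],"fingers":62},{"dp":[0,-1,58],"angular":[0,0,0.005],"fingers":62},{"dp":[0,-1,66],"angular":[0,0,0.005],"fingers":62}]'; python3 go.py 369 -340 43 -0.447; python3 - <<'E'
from h import *
crop('side',320,130,130,95,6,'pics/s14.png')
E
```

```text
clock: 13.65
eef_pos: [370.5, -337.5, 42.7]
tcp_rot: [-3.141, 0.001, -0.445]
contact_force: [0.2, 0.2, -0.5]
opening: 0.727
now [ 370.5 -337.5   42.7] [-3.141  0.001 -0.445] t 13.65 q [-0.74  0.44  2.03 -0.    0.67  1.27] F [ 0.2  0.2 -0.5] op 62.1
dp [-0.3  2.9 -0.3] ang [-0.     0.001  0.002] rows 0.1 0.0
```

View pics/s14.png

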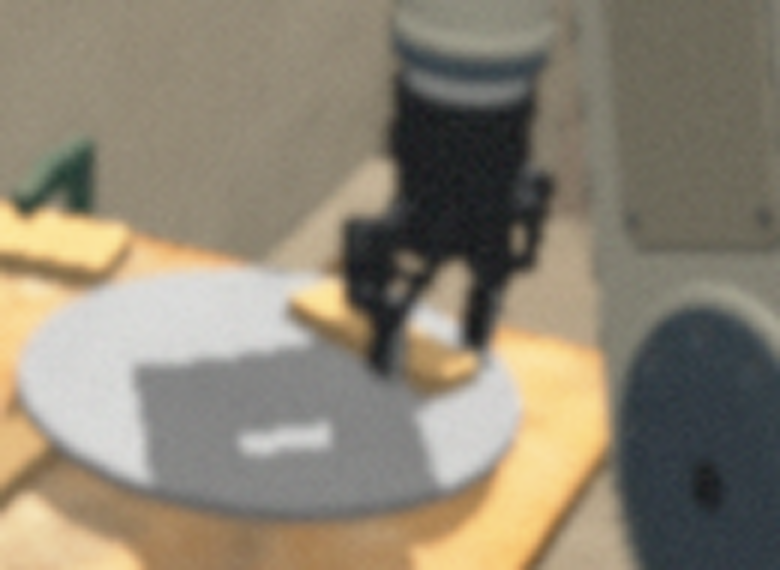

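Fingers straddle strip B near its robot-side end, tips at (385,370) and (475,345). Closing and lifting.

```bash
python3 -m creep '[{"dp":[0,2,0],"angular":[0,0,0],"fingers":45},{"dp":[0,2,0],"angular":[0,0,0],"fingers":38},{"dp":[0,2,0],"angular":[0,0,0],"fingers":30},{"dp":[0,2,0],"angular":[0,0,0],"fingers":30},{"dp":[0,2,0],"angular":[0,0,0],"fingers":30}]' 40; python3 -m creep '[{"dp":[0,2,-5],"angular":[0,0,0],"fingers":30},{"dp":[0,2,-15],"angular":[0,0,0],"fingers":30},{"dp":[0,2,-30],"angular":[0,0,0],"fingers":30},{"dp":[0,2,-50],"angular":[0,0,0],"fingers":30},{"dp":[0,2,-75],"angular":[0,0,0],"fingers":30}]';python3 go.py 476 -50 110 0.01; python3 - <<'E'
from h import *
crop('side',320,130,130,95,6,'pics/s15.png');crop('top',215,150,140,100,5.7,'pics/t15.png')
E
```

```text
clock: 14.12
eef_pos: [370.4, -339.9, 44.6]
tcp_rot: [3.141, -0.002, -0.445]
contact_force: [-0.9, -0.8, 6.0]
opening: 0.394
clock: 14.53
eef_pos: [368.2, -340.4, 119.3]
tcp_rot: [-3.141, 0.002, -0.445]
contact_force: [0.2, 0.4, -0.8]
opening: 0.395
now [ 368.2 -340.4  119.3] [-3.141  0.002 -0.445] t 14.53 q [-0.75  0.31  1.99  0.    0.84  1.27] F [ 0.2  0.4 -0.8] op 33.8
dp [ -27.7 -308.5    9.6] ang [-0.001  0.002 -0.455] rows 7.4 3.6
```

View pics/s15.png

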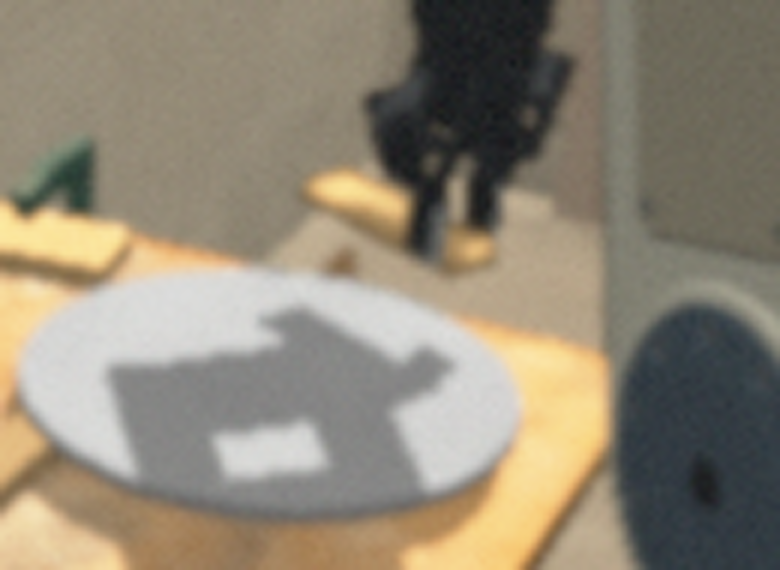

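View pics/t15.png

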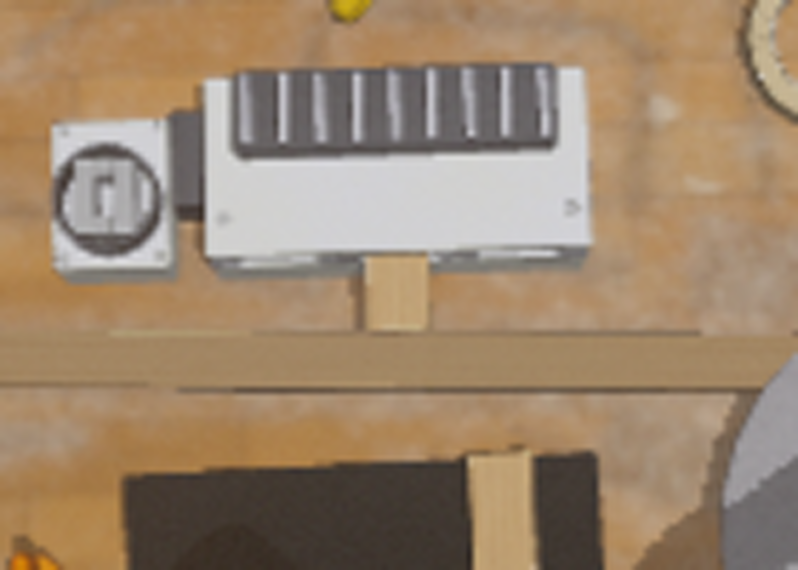

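Strip B is held (opening 33.8). In the top view strip A stands out of the middle bay and the cured strip is on the mat. Carrying B to the right bay.

```bash
python3 -m creep '[{"dp":[-5,-35,1],"angular":[0,0,-0.1],"fingers":30},{"dp":[-10,-70,2],"angular":[0,0,-0.2],"fingers":30},{"dp":[-14,-105,4],"angular":[0,0,-0.3],"fingers":30},{"dp":[-18,-140,5],"angular":[0,0,-0.4],"fingers":30},{"dp":[-20,-175,6],"angular":[0,0,-0.455],"fingers":30}]';python3 go.py 478 -50 100 0.01
```

```text
clock: 15.05
eef_pos: [425.8, -172.8, 112.7]
tcp_rot: [-3.141, 0.001, 0.015]
contact_force: [0.5, -0.2, -0.6]
opening: 0.392
now [ 425.8 -172.8  112.7] [-3.141  0.001  0.015] t 15.05 q [-0.39  0.26  2.08  0.    0.8   1.17] F [ 0.5 -0.2 -0.6] op 33.5
dp [  54.  -122.    12.7] ang [-0.     0.001  0.005] rows 3.2 0.0
```

```bash
python3 -m creep '[{"dp":[15,-34,3],"angular":[0,0,0.005],"fingers":30},{"dp":[30,-68,6],"angular":[0,0,0.005],"fingers":30},{"dp":[45,-102,12],"angular":[0,0,0.005],"fingers":30},{"dp":[54,-122,25],"angular":[0,0,0.005],"fingers":30},{"dp":[54,-122,42],"angular":[0,0,0.005],"fingers":30}]';python3 -m creep '[{"dp":[0,0,5],"angular":[0,0,0],"fingers":30},{"dp":[0,0,10],"angular":[0,0,0],"fingers":30},{"dp":[0,0,10],"angular":[0,0,0],"fingers":30}]'; python3 go.py 488 -49.3 60 0.01; python3 - <<'E'
from h import *
crop('side',240,170,100,75,8,'pics/s16.png');crop('top',250,180,100,75,8,'pics/t16.png')
E
```

```text
clock: 15.47
eef_pos: [481.6, -48.8, 71.3]
tcp_rot: [-3.141, -0.004, 0.008]
contact_force: [-0.6, -0.2, 0.1]
opening: 0.393
clock: 15.72
eef_pos: [478.1, -52.4, 60.1]
tcp_rot: [-3.141, 0.002, 0.004]
contact_force: [-0.1, 0.0, -0.3]
opening: 0.39
now [478.1 -52.4  60.1] [-3.141  0.002  0.004] t 15.72 q [-0.11  0.38  2.07 -0.    0.69  1.45] F [-0.1  0.  -0.3] op 33.3
dp [ 9.9 -3.1  0. ] ang [-0.     0.002 -0.006] rows 0.2 0.0
```

View pics/t16.png

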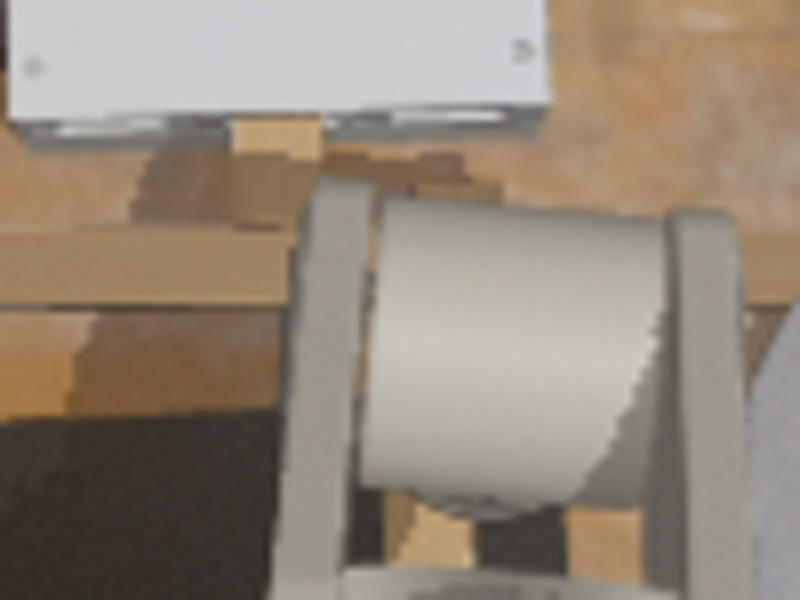

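View pics/s16.png

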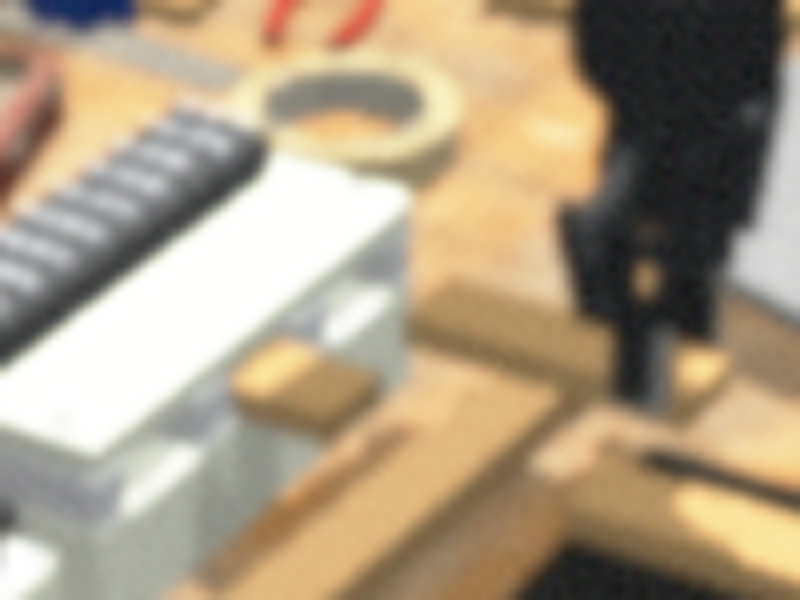

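```bash
python3 -m creep '[{"dp":[3,-3,0],"angular":[0,0,-0.006],"fingers":30},{"dp":[10,-3,0],"angular":[0,0,-0.006],"fingers":30},{"dp":[16,-3,0],"angular":[0,0,-0.006],"fingers":30},{"dp":[22,-3,0],"angular":[0,0,-0.006],"fingers":30},{"dp":[28,-3,0],"angular":[0,0,-0.006],"fingers":30}]'; python3 -m creep '[{"dp":[6,0,0],"angular":[0,0,0],"fingers":30},{"dp":[14,0,0],"angular":[0,0,0],"fingers":30},{"dp":[22,0,0],"angular":[0,0,0],"fingers":30},{"dp":[30,0,0],"angular":[0,0,0],"fingers":30}]'; python3 - <<'E'
from h import *
crop('side',240,170,100,75,8,'pics/s17.png')
E
```

```text
clock: 16.23
eef_pos: [508.2, -49.0, 61.0]
tcp_rot: [3.141, -0.001, 0.011]
contact_force: [0.1, 0.1, -0.5]
opening: 0.393
clock: 16.57
eef_pos: [538.0, -48.5, 60.7]
tcp_rot: [-3.142, -0.0, 0.011]
contact_force: [0.7, 0.5, -0.1]
opening: 0.394
```

View pics/s17.png

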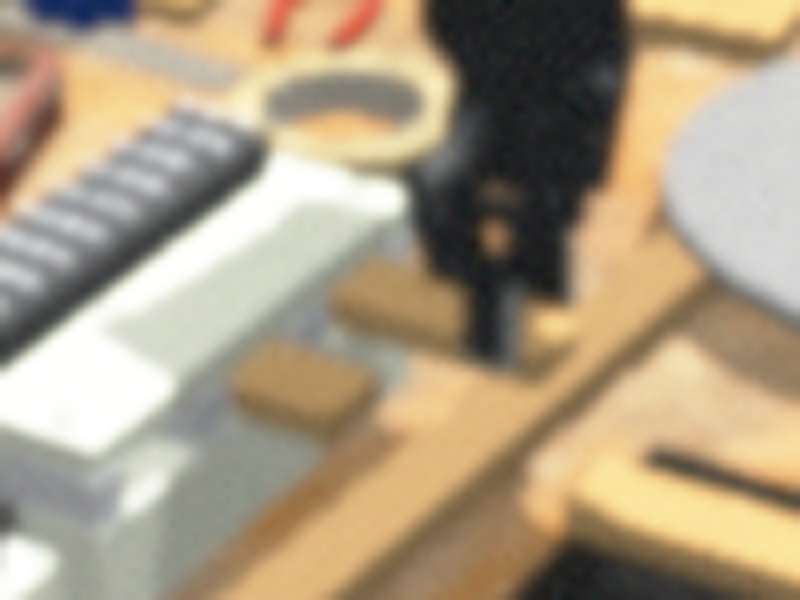

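Strip B is sliding into the right bay (crop 340,290) with no force. Continuing to the stop.

```bash
python3 -m creep '[{"dp":[8,0,0],"angular":[0,0,0],"fingers":30},{"dp":[18,0,0],"angular":[0,0,0],"fingers":30},{"dp":[27,0,0],"angular":[0,0,0],"fingers":30},{"dp":[34,0,0],"angular":[0,0,0],"fingers":30},{"dp":[38,0,0],"angular":[0,0,0],"fingers":30}]';  python3 -m creep '[{"dp":[3,0,0],"angular":[0,0,0],"fingers":30},{"dp":[6,0,0],"angular":[0,0,0],"fingers":30},{"dp":[9,0,0],"angular":[0,0,0],"fingers":30}]'
```

```text
clock: 17.03
eef_pos: [576.5, -48.1, 60.8]
tcp_rot: [3.142, -0.001, 0.011]
contact_force: [0.1, 0.5, -0.9]
opening: 0.393
clock: 17.28
eef_pos: [584.0, -48.0, 60.6]
tcp_rot: [-3.142, 0.0, 0.011]
contact_force: [0.3, -0.1, -0.7]
opening: 0.395
```

```bash
python3 -m creep '[{"dp":[2,0,0],"angular":[0,0,0],"fingers":30},{"dp":[4,0,0],"angular":[0,0,0],"fingers":30}]';  python3 -m creep '[{"dp":[2,0,0],"angular":[0,0,0],"fingers":30},{"dp":[3,0,0],"angular":[0,0,0],"fingers":30}]'
```

```text
clock: 17.45
eef_pos: [585.2, -48.0, 59.9]
tcp_rot: [-3.141, 0.006, 0.011]
contact_force: [-11.5, -1.3, 1.7]
opening: 0.397
clock: 17.62
eef_pos: [585.1, -47.9, 59.0]
tcp_rot: [-3.141, 0.012, 0.011]
contact_force: [-17.3, -1.5, 4.1]
opening: 0.396
```

```bash
python3 -m creep '[{"dp":[-5,0,1],"angular":[0,0,0],"fingers":30},{"dp":[-5,0,3],"angular":[0,0,0],"fingers":38},{"dp":[-5,0,3],"angular":[0,0,0],"fingers":48},{"dp":[-5,0,3],"angular":[0,0,0],"fingers":55},{"dp":[-5,0,3],"angular":[0,0,0],"fingers":55}]'; python3 -m creep '[{"dp":[-5,0,-8],"angular":[0,0,0],"fingers":55},{"dp":[-8,0,-25],"angular":[0,0,0],"fingers":60},{"dp":[-30,0,-55],"angular":[0,0,0],"fingers":60},{"dp":[-60,0,-75],"angular":[0,0,0],"fingers":60},{"dp":[-90,0,-85],"angular":[0,0,0],"fingers":60}]'; python3 go.py 432 313 150 0.39
```

```text
clock: 18.03
eef_pos: [586.8, -48.0, 58.0]
tcp_rot: [3.142, -0.001, 0.011]
contact_force: [0.6, -0.1, 0.3]
opening: 0.645
clock: 18.45
eef_pos: [496.6, -49.1, 145.5]
tcp_rot: [3.141, -0.004, 0.011]
contact_force: [0.1, 0.1, -0.2]
opening: 0.705
now [496.6 -49.1 145.5] [ 3.141 -0.004  0.011] t 18.45 q [-0.1   0.26  1.98  0.    0.89  1.46] F [ 0.1  0.1 -0.2] op 60.2
dp [ -60.6 -362.8   -4.9] ang [ 0.001 -0.004 -0.379] rows 8.8 3.0
```

```bash
python3 - <<'E'
from fit import *
print('shoulder top',atz('top',px((170,230),13,[(283.5,309)]),38))
print('shoulder side',atz('side',px((230,250),6,[(208,345)]),38))
t=optics.grab_frame('top');s=optics.grab_frame('side')
crop('top',165,225,70,52,11,'pics/t18.png',t);crop('side',235,265,70,52,11,'pics/s18.png',s)
crop('side',215,170,130,95,6,'pics/s18h.png',s);crop('top',215,150,140,100,5.7,'pics/t18h.png',t)
E
```

```text
shoulder top [[432.01007913 315.85437176  38.        ]]
shoulder side [[427.52664649 321.25993694  38.        ]]
```

View pics/t18.png

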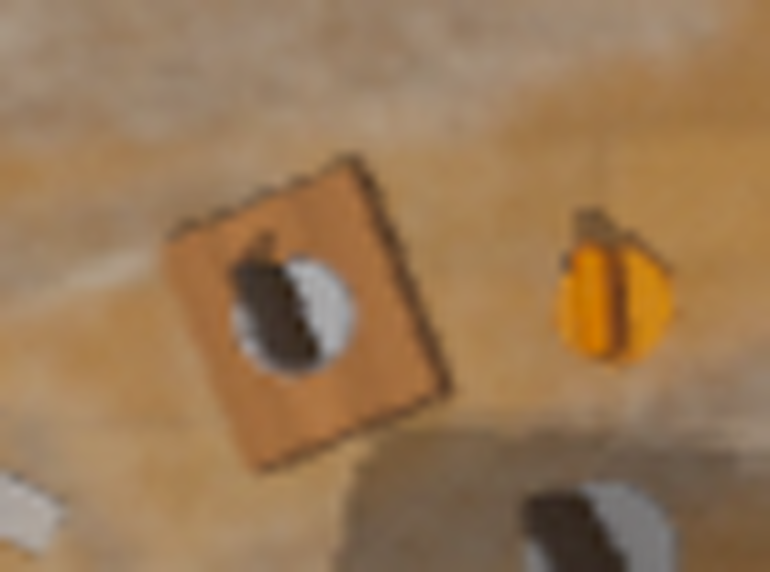

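View pics/s18.png

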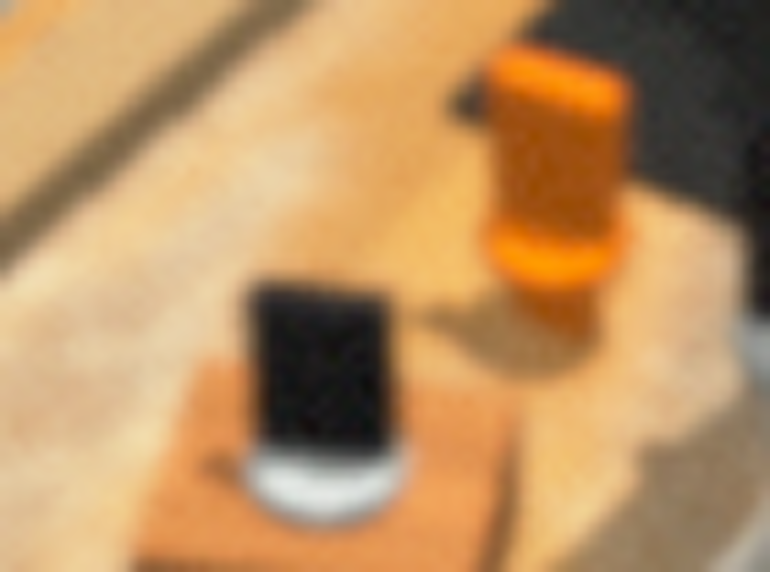

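View pics/s18h.png

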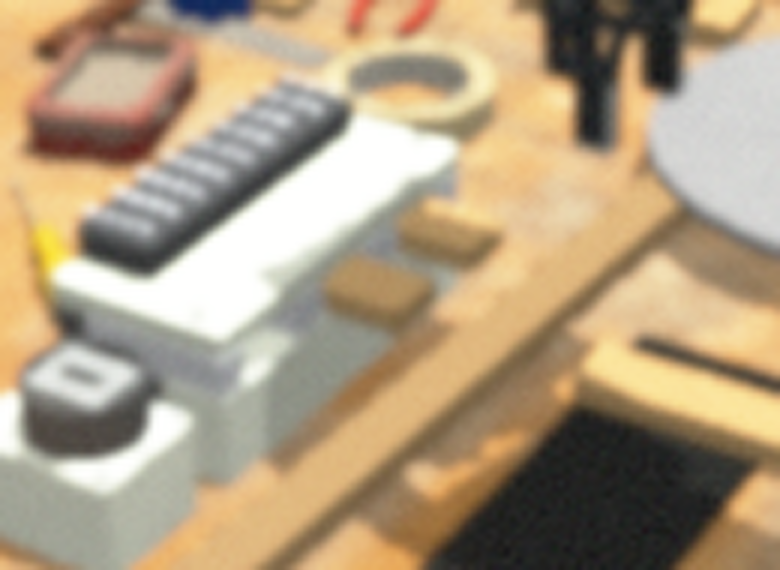

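View pics/t18h.png

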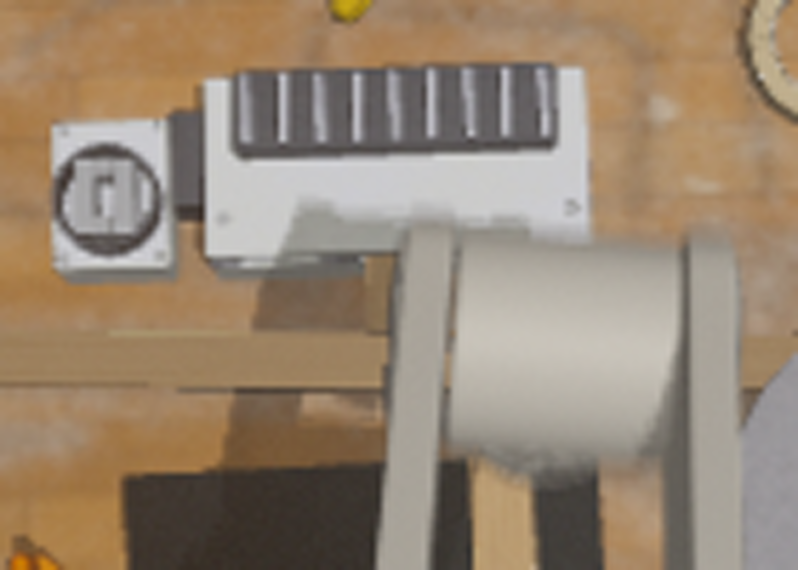

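Key confirmed: the small black plate with the white shoulder, in the wooden stand (top crop 283,315; side crop 325,370). The bigger black key stands loose at (600,530) in the top crop. Both strips stand out of the middle and right bays by about the same length (side crop 450,230 and 380,290). Now the key.

```bash
python3 -m creep '[{"dp":[-7,-38,0],"angular":[0,0,-0.08],"fingers":26},{"dp":[-14,-76,0],"angular":[0,0,-0.16],"fingers":26},{"dp":[-20,-114,0],"angular":[0,0,-0.24],"fingers":26},{"dp":[-26,-152,0],"angular":[0,0,-0.32],"fingers":26},{"dp":[-34,-190,0],"angular":[0,0,-0.38],"fingers":26}]'; python3 go.py 432 314 145 0.39
```

```text
clock: 18.97
eef_pos: [460.3, 142.4, 143.3]
tcp_rot: [3.141, -0.002, 0.394]
contact_force: [1.0, -0.5, 0.4]
opening: 0.304
now [460.3 142.4 143.3] [ 3.141 -0.002  0.394] t 18.97 q [0.3  0.24 2.02 0.   0.88 1.47] F [ 1.  -0.5  0.4] op 26.0
dp [  39.8 -169.3   -1.7] ang [ 0.    -0.002  0.004] rows 4.2 0.0
```

```bash
python3 -m creep '[{"dp":[9,-38,0],"angular":[0,0,0],"fingers":26},{"dp":[18,-76,0],"angular":[0,0,0],"fingers":26},{"dp":[27,-114,0],"angular":[0,0,0],"fingers":26},{"dp":[36,-150,0],"angular":[0,0,0],"fingers":26},{"dp":[40,-169,0],"angular":[0,0,0],"fingers":26}]'; python3 -m creep '[{"dp":[0,0,15],"angular":[0,0,0],"fingers":26},{"dp":[0,0,30],"angular":[0,0,0],"fingers":26},{"dp":[0,0,40],"angular":[0,0,0],"fingers":26},{"dp":[0,0,45],"angular":[0,0,0],"fingers":26}]';  python3 go.py 432 314 43 0.39; python3 - <<'E'
from h import *
t=optics.grab_frame('top');s=optics.grab_frame('side')
crop('top',165,225,70,52,11,'pics/t19.png',t);crop('side',225,225,90,67,8.5,'pics/s19.png',s)
E
```

```text
clock: 19.38
eef_pos: [432.5, 316.2, 143.2]
tcp_rot: [-3.14, -0.002, 0.392]
contact_force: [-0.3, 0.0, 0.4]
opening: 0.3
clock: 19.72
eef_pos: [432.1, 311.9, 96.5]
tcp_rot: [3.141, 0.002, 0.391]
contact_force: [0.2, -0.7, -0.0]
opening: 0.308
now [432.1 311.9  96.5] [3.141 0.002 0.391] t 19.72 q [ 0.62  0.39  1.94 -0.    0.82  1.8 ] F [ 0.2 -0.7 -0. ] op 26.3
dp [ 0.8 -2.  53.5] ang [0.    0.002 0.001] rows 1.3 0.0
```

View pics/t19.png

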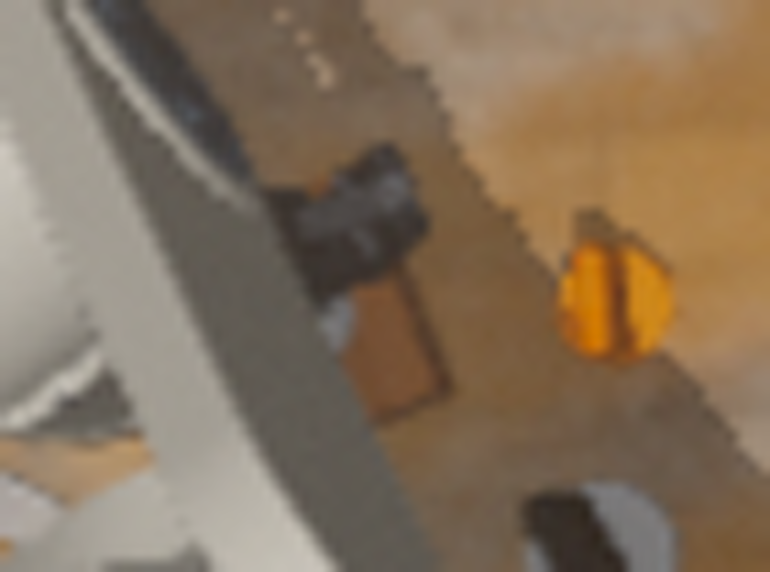

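View pics/s19.png

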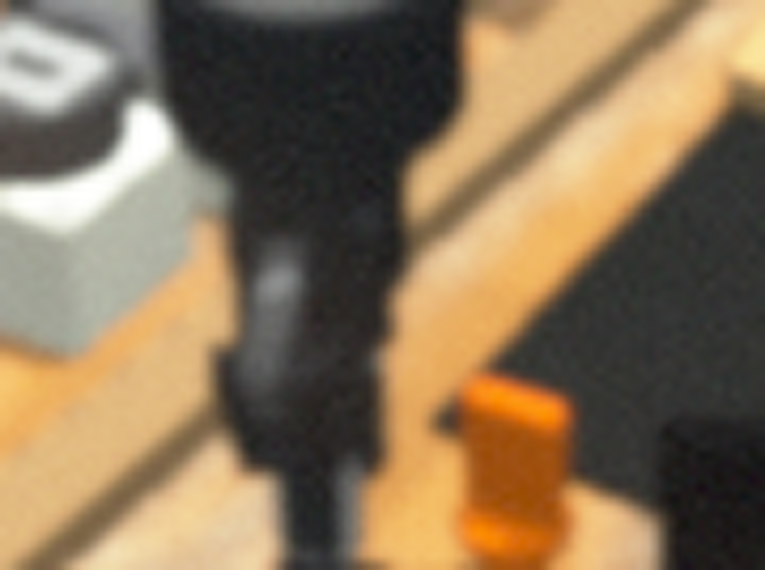

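```bash
python3 -m creep '[{"dp":[1,-2,4],"angular":[0,0,0],"fingers":26},{"dp":[1,-2,10],"angular":[0,0,0],"fingers":26},{"dp":[1,-2,16],"angular":[0,0,0],"fingers":26},{"dp":[1,-2,22],"angular":[0,0,0],"fingers":26},{"dp":[1,-2,28],"angular":[0,0,0],"fingers":26}]';python3 go.py 432 314 43 0.39; python3 - <<'E'
from h import *
crop('side',235,265,70,52,11,'pics/s20.png')
E
```

```text
clock: 20.23
eef_pos: [432.8, 314.3, 69.2]
tcp_rot: [-3.142, -0.0, 0.391]
contact_force: [1.2, 0.8, -0.5]
opening: 0.305
now [432.8 314.3  69.2] [-3.142 -0.     0.391] t 20.23 q [0.63 0.43 1.95 0.   0.76 1.81] F [ 1.2  0.8 -0.5] op 26.0
dp [-0.8 -0.1 26.2] ang [-0.    -0.     0.001] rows 0.6 0.0
```

View pics/s20.png

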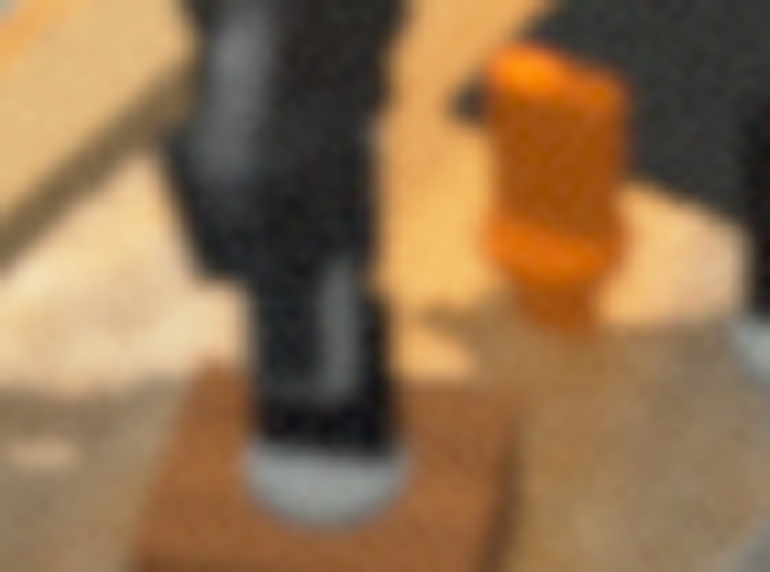

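```bash
python3 - <<'E'
from h import *
u=lambda p:((proj('side',[p])[0]-[235,265]+.5)*11-.5).round(0)
print('finger ctr z80',u([432.8-.38*22,314.3+.92*22,80]),'plate ctr z60',u([432.8,314.3,60]), 'plate +5x',u([437.4,316.2,60]))
E
```

```text
finger ctr z80 [293. 359.] plate ctr z60 [321. 359.] plate +5x [297. 356.]
```

```bash
python3 -m creep '[{"dp":[0,0,6],"angular":[0,0,0],"fingers":26},{"dp":[0,0,12],"angular":[0,0,0],"fingers":26},{"dp":[0,0,18],"angular":[0,0,0],"fingers":26},{"dp":[0,0,24],"angular":[0,0,0],"fingers":26},{"dp":[0,0,26],"angular":[0,0,0],"fingers":26}]';python3 go.py 432 314 43 0.39;
```

```text
clock: 20.7
eef_pos: [432.3, 314.1, 42.6]
tcp_rot: [3.141, 0.001, 0.391]
contact_force: [-0.1, -0.7, -0.1]
opening: 0.305
now [432.3 314.1  42.6] [3.141 0.001 0.391] t 20.7 q [ 0.63  0.47  1.96 -0.    0.71  1.81] F [-0.1 -0.7 -0.1] op 26.0
dp [-0.3 -0.1 -0.4] ang [0.    0.001 0.001] rows 0.0 0.0
```

```bash
python3 -m creep '[{"dp":[0,0,0],"angular":[0,0,0],"fingers":18},{"dp":[0,0,0],"angular":[0,0,0],"fingers":12},{"dp":[0,0,0],"angular":[0,0,0],"fingers":6},{"dp":[0,0,0],"angular":[0,0,0],"fingers":6},{"dp":[0,0,0],"angular":[0,0,0],"fingers":6}]' 50;python3 go.py 432 314 43 0.39;
```

```text
clock: 21.12
eef_pos: [432.8, 314.6, 43.9]
tcp_rot: [-3.141, -0.0, 0.391]
contact_force: [-0.6, 2.0, -1.0]
opening: 0.114
now [432.8 314.6  43.9] [-3.141 -0.     0.391] t 21.12 q [0.63 0.47 1.96 0.   0.71 1.81] F [-0.6  2.  -1. ] op 9.7
dp [-1.   0.3  0.9] ang [-0.    -0.     0.001] rows 0.0 0.0
```

```bash
python3 -m creep '[{"dp":[0,0,-5],"angular":[0,0,0],"fingers":6},{"dp":[0,0,-14],"angular":[0,0,0],"fingers":6},{"dp":[0,0,-24],"angular":[0,0,0],"fingers":6},{"dp":[0,0,-40],"angular":[0,0,0],"fingers":6},{"dp":[0,0,-65],"angular":[0,0,0],"fingers":6}]';python3 -m creep '[{"dp":[0,0,-25],"angular":[0,0,0],"fingers":6},{"dp":[0,0,-45],"angular":[0,0,0],"fingers":6},{"dp":[0,0,-45],"angular":[0,0,0],"fingers":6}]';python3 go.py 600 190 155 0.01; python3 - <<'E'
from h import *
crop('side',225,205,90,67,8.5,'pics/s21.png')
E
```

```text
clock: 21.53
eef_pos: [432.1, 313.4, 109.0]
tcp_rot: [3.14, 0.002, 0.391]
contact_force: [0.5, 0.0, -0.7]
opening: 0.108
clock: 21.78
eef_pos: [435.1, 315.6, 159.0]
tcp_rot: [-3.14, -0.007, 0.391]
contact_force: [0.8, 1.2, 0.4]
opening: 0.107
now [435.1 315.6 159. ] [-3.14  -0.007  0.391] t 21.78 q [ 0.63  0.3   1.89 -0.    0.94  1.81] F [0.8 1.2 0.4] op 9.1
dp [104.5 178.9   4.6] ang [-0.003 -0.007  0.381] rows 5.0 3.0
```

View pics/s21.png

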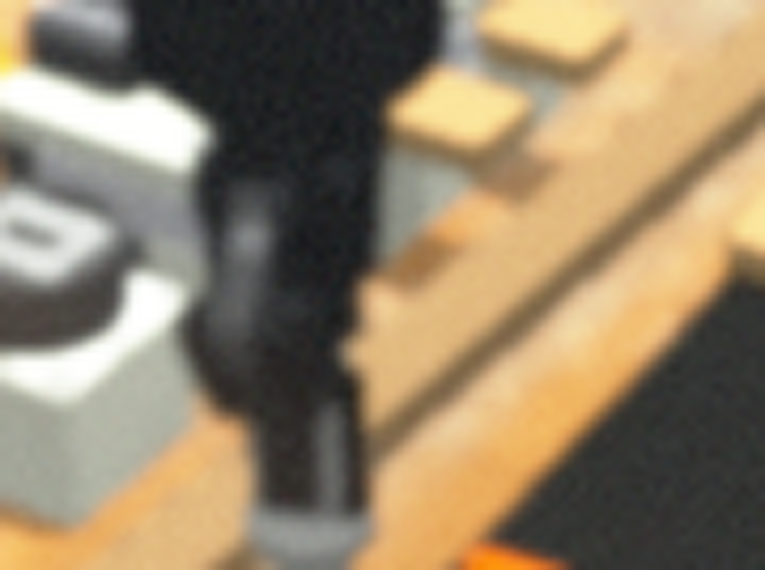

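```bash
python3 - <<'E'
from h import *
t=optics.grab_frame('top');s=optics.grab_frame('side')
crop('top',205,150,140,100,5.7,'pics/t22.png',t);crop('side',215,170,130,95,6,'pics/s22.png',s)
E
```

```text
(no output)
```

View pics/t22.png

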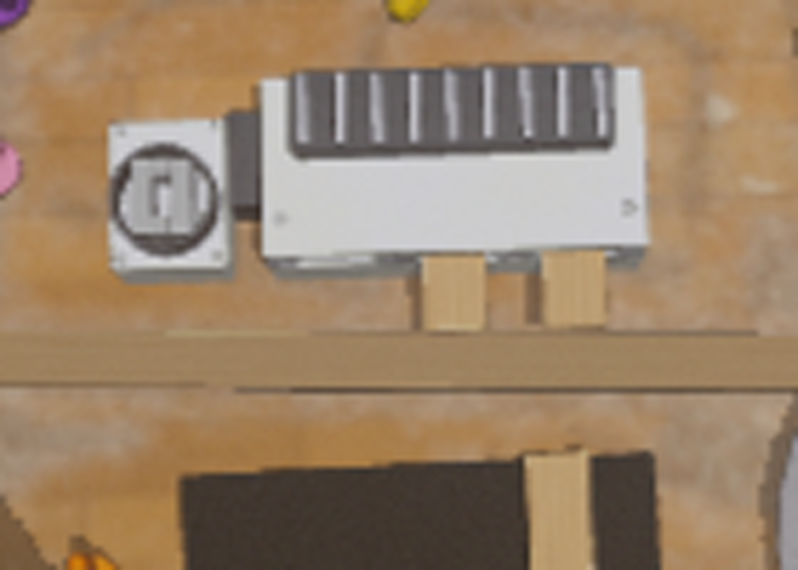

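```bash
python3 - <<'E'
from fit import *
t=optics.grab_frame('top');s=optics.grab_frame('side')
crop('top',220,165,40,30,20,'pics/t23.png',t);crop('side',200,215,60,45,13,'pics/s23.png',s)
crop('top',265,185,50,37,16,'pics/t23b.png',t)
E
```

```text
(no output)
```

View pics/t23.png

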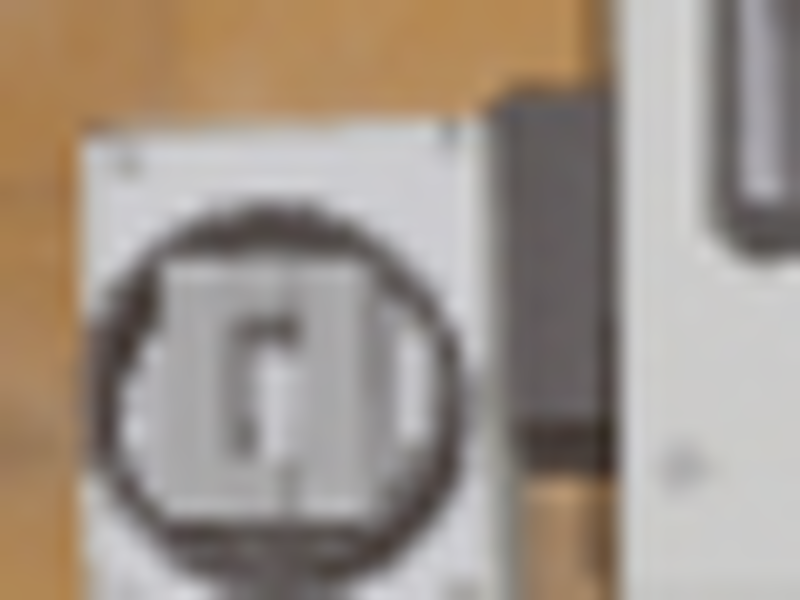

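View pics/s23.png

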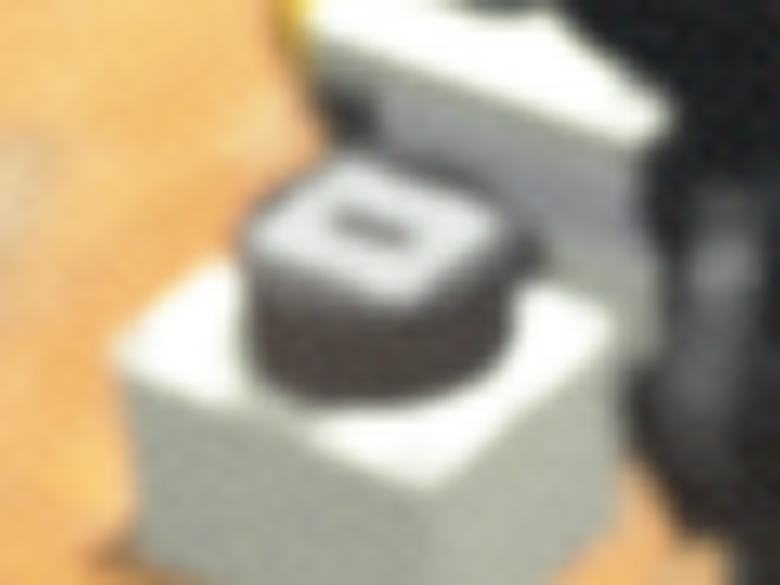

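View pics/t23b.png

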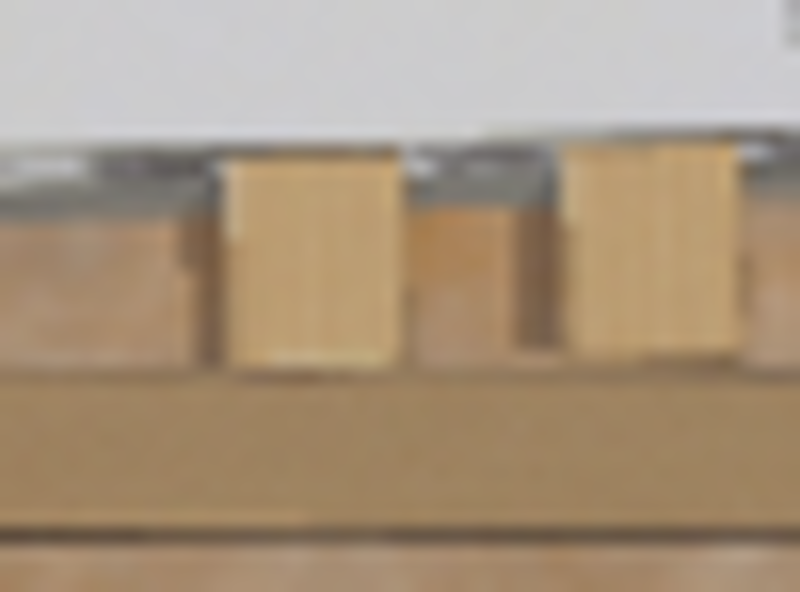

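```bash
python3 - <<'E'
from fit import *
a=atz('top',px((265,185),16,[(226,260),(402,260),(315,362)]),65);b=atz('top',px((265,185),16,[(566,260),(738,260),(652,355)]),65)
print(a.round(1).tolist(),b.round(1).tolist())
lt=px((220,165),20,[(264,390)])
ls=px((200,215),13,[(372,228)])
print('lock',atz('top',lt,84),atz('side',ls,84),tri(ls[0],lt[0]))
E
```

```text
[[588.3, 36.4, 65.0], [587.4, 2.0, 65.0], [567.7, 19.4, 65.0]] [[586.6, -30.1, 65.0], [585.7, -63.7, 65.0], [567.4, -46.3, 65.0]]
lock [[641.79117839 177.83283725  84.        ]] [[640.98103651 179.13908013  84.        ]] (array([642.0083885 , 177.97203357,  82.9596797 ]), np.float64(0.035575425121476045))
```

```bash
python3 go.py 641 177 158 0.01; python3 -m creep '[{"dp":[22,30,0],"angular":[0,0,0.08],"fingers":6},{"dp":[44,60,0],"angular":[0,0,0.16],"fingers":6},{"dp":[66,90,0],"angular":[0,0,0.24],"fingers":6},{"dp":[88,120,0],"angular":[0,0,0.32],"fingers":6},{"dp":[108,148,0],"angular":[0,0,0.38],"fingers":6}]'; python3 go.py 641 177 150 0.01
```

```text
now [432.2 313.8 153. ] [3.141 0.001 0.391] t 22.03 q [ 0.63  0.31  1.9  -0.    0.94  1.81] F [ 0.3 -0.  -0.6] op 9.4
dp [140.9 206.   -5.1] ang [0.001 0.001 0.381] rows 6.0 3.0
clock: 22.45
eef_pos: [590.0, 217.1, 152.4]
tcp_rot: [3.141, 0.002, 0.007]
contact_force: [0.4, 1.2, -0.5]
opening: 0.113
now [590.  217.1 152.4] [3.141 0.002 0.007] t 22.45 q [ 0.35  0.44  1.69 -0.    1.01  1.91] F [ 0.4  1.2 -0.5] op 9.6
dp [50.7 40.4  2.3] ang [ 0.001  0.002 -0.003] rows 1.6 0.0
```

```bash
python3 -m creep '[{"dp":[17,13,1],"angular":[0,0,0],"fingers":6},{"dp":[34,27,1],"angular":[0,0,0],"fingers":6},{"dp":[45,36,2],"angular":[0,0,0],"fingers":6},{"dp":[51,40,10],"angular":[0,0,0],"fingers":6},{"dp":[51,40,18],"angular":[0,0,0],"fingers":6}]';python3 -m creep '[{"dp":[0,0,0],"angular":[0,0,0],"fingers":6},{"dp":[0,0,0],"angular":[0,0,0],"fingers":6}]'; python3 go.py 641 177 130 0.01;python3 - <<'E'
from fit import *
s=optics.grab_frame('side')
crop('side',195,195,60,45,13,'pics/s24.png',s)
print(r.sense()['eef_pos'])
E
```

```text
clock: 22.87
eef_pos: [641.1, 178.5, 134.5]
tcp_rot: [3.141, 0.0, 0.01]
contact_force: [-0.6, 0.3, -1.1]
opening: 0.109
clock: 23.03
eef_pos: [638.7, 179.8, 134.3]
tcp_rot: [3.141, 0.003, 0.011]
contact_force: [0.5, 0.1, -0.7]
opening: 0.108
now [638.7 179.8 134.3] [3.141 0.003 0.011] t 23.03 q [0.27 0.51 1.62 0.   1.01 1.83] F [ 0.5  0.1 -0.7] op 9.2
dp [2.3 2.8 4.3] ang [0.    0.003 0.001] rows 0.1 0.0
[639.10111469 179.9846295  135.01983004]
```

View pics/s24.png

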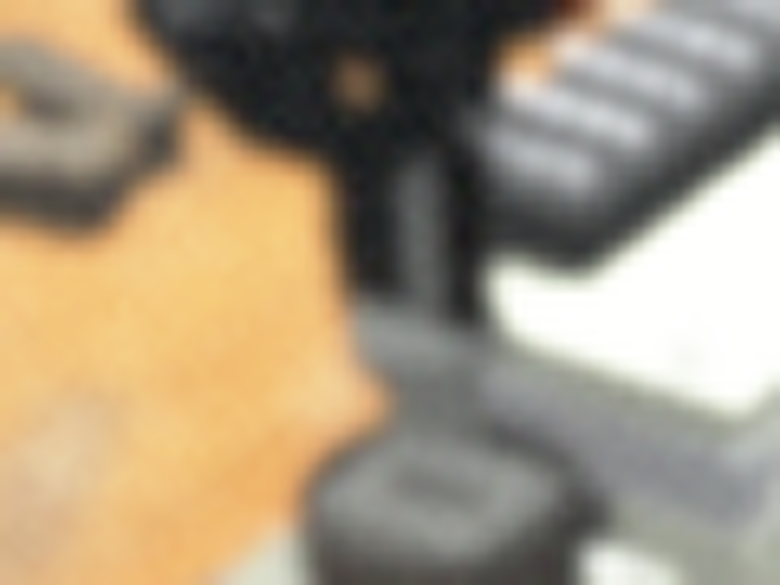

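```bash
python3 - <<'E'
from fit import *
s=optics.grab_frame('side')
c=s[212:237,215:240]; c=cv2.resize(c,None,fx=24,fy=24,interpolation=cv2.INTER_CUBIC)
c=np.clip((c.astype(float)-20)*2.0,0,255).astype(np.uint8); cv2.imwrite('pics/s25.png',c)
e=r.sense()['eef_pos'];print(e)
f=lambda p:((proj('side',[p])[0]-[215,212]+.5)*24-.5).round(0)
R=lambda lx,ly,z:[e[0]+lx-.011*ly,e[1]+ly+.011*lx,z]
print('blade near face bottom corners',f(R(-10,3.5,e[2]-36)),f(R(10,3.5,e[2]-36)),'top',f(R(-10,3.5,e[2]-12)),f(R(10,3.5,e[2]-12)))
print('slot ctr if (641,177)',f([641,177,84]))
E
```

```text
[639.53570266 180.04725227 135.58361327]
blade near face bottom corners [373. 425.] [230. 373.] top [356. 240.] [211. 190.]
slot ctr if (641,177) [339. 484.]
```

View pics/s25.png

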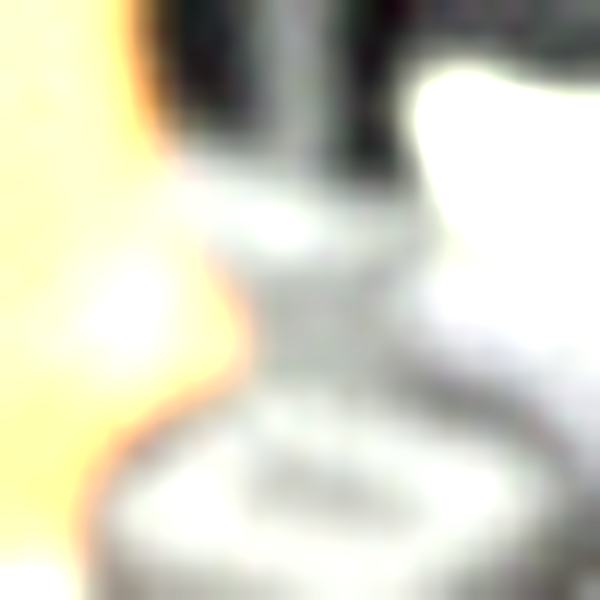

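```bash
python3 - <<'E'
from fit import *
e=r.sense()['eef_pos'];print(e)
f=lambda p:((proj('side',[p])[0]-[215,212]+.5)*24-.5)
for z in (e[2]-6,e[2]-12):
    a=np.linspace(0,6.283,60);q=np.array([f([e[0]+17*np.cos(t),e[1]+17*np.sin(t),z]) for t in a]);print(z,'disc u',q[:,0].min().round(),q[:,0].max().round(),'v',q[:,1].min().round(),q[:,1].max().round())
b=f([641,177,84]);print('du/dx',f([642,177,84])-b,'du/dy',f([641,178,84])-b,'dz',f([641,177,85])-b)
E
python3 - <<'E'
from fit import *
s=optics.grab_frame('side')
c=s[212:237,215:240]
for ch in (0,): 
    g=c[:,:,ch]
    for row in range(5,25): print(row,g[row].tolist())
E
```

```text
[639.53570266 180.04725227 135.58361327]
129.5836132676006 disc u 142.0 455.0 v 71.0 238.0
123.58361326760061 disc u 147.0 459.0 v 118.0 285.0
du/dx [-7.00274047 -2.63823356] du/dy [-5.65030504  4.28855016] dz [-0.71695803 -7.45899549]
5 [122, 125, 125, 122, 119, 102, 92, 92, 83, 77, 82, 90, 94, 77, 48, 46, 85, 154, 225, 245, 248, 245, 242, 241, 241]
6 [122, 121, 122, 121, 121, 115, 113, 119, 115, 108, 105, 109, 101, 82, 63, 50, 76, 135, 211, 245, 252, 253, 253, 253, 253]
7 [121, 119, 119, 122, 122, 118, 126, 136, 139, 136, 136, 128, 119, 107, 93, 80, 89, 125, 186, 236, 250, 253, 253, 254, 254]
8 [117, 117, 123, 123, 121, 127, 130, 140, 144, 147, 148, 148, 145, 133, 120, 113, 113, 121, 156, 206, 235, 246, 250, 252, 253]
9 [118, 122, 122, 125, 131, 135, 133, 134, 135, 141, 152, 161, 153, 142, 130, 122, 120, 123, 138, 163, 189, 214, 228, 239, 246]
10 [118, 119, 124, 126, 138, 139, 139, 130, 122, 126, 141, 147, 143, 134, 126, 121, 124, 130, 141, 146, 153, 165, 176, 195, 213]
11 [119, 122, 129, 132, 143, 148, 144, 132, 119, 115, 119, 123, 124, 117, 116, 116, 125, 142, 150, 153, 150, 151,
[... 964 characters left out ...]
1, 125, 124, 126, 135, 138, 142, 142, 144, 143, 137, 128, 111, 101, 111]
20 [110, 107, 102, 101, 111, 125, 139, 150, 149, 141, 133, 124, 119, 118, 122, 127, 134, 140, 143, 152, 146, 140, 117, 100, 97]
21 [111, 112, 100, 102, 115, 133, 146, 148, 151, 146, 139, 134, 128, 127, 128, 127, 130, 140, 147, 149, 142, 131, 110, 95, 79]
22 [119, 122, 116, 103, 109, 127, 135, 137, 142, 145, 146, 143, 145, 141, 139, 139, 139, 141, 144, 140, 127, 112, 95, 76, 71]
23 [137, 142, 133, 112, 103, 109, 119, 125, 129, 133, 137, 142, 145, 145, 146, 146, 147, 140, 132, 124, 108, 92, 80, 70, 70]
24 [163, 168, 151, 121, 95, 93, 104, 107, 113, 117, 121, 129, 134, 142, 146, 146, 140, 126, 117, 101, 88, 79, 69, 65, 82]
```

```bash
python3 go.py 641.5 177.8 124 0.01
```

```text
now [639.8 180.  135.9] [-3.141  0.     0.012] t 23.18 q [0.27 0.51 1.62 0.   1.01 1.83] F [ 0.8 -0.4 -0.6] op 9.1
dp [ 1.6  2.2 11.9] ang [-0.     0.     0.002] rows 0.3 0.0
```

```bash
python3 -m creep '[{"dp":[1.6,2.2,4],"angular":[0,0,0],"fingers":6},{"dp":[1.6,2.2,8],"angular":[0,0,0],"fingers":6},{"dp":[1.6,2.2,12],"angular":[0,0,0],"fingers":6},{"dp":[1.6,2.2,12],"angular":[0,0,0],"fingers":6},{"dp":[1.6,2.2,12],"angular":[0,0,0],"fingers":6}]';python3 -m creep '[{"dp":[0,0,0],"angular":[0,0,0],"fingers":6},{"dp":[0,0,0],"angular":[0,0,0],"fingers":6}]';python3 go.py 641.5 177.8 124 0.01;python3 - <<'E'
from fit import *
s=optics.grab_frame('side')
crop('side',210,205,40,30,20,'pics/s26.png',s)
crop('top',215,160,50,37,16,'pics/t26.png')
E
```

```text
clock: 23.6
eef_pos: [641.7, 177.0, 123.2]
tcp_rot: [3.141, 0.001, 0.011]
contact_force: [0.0, 0.2, 0.1]
opening: 0.11
clock: 23.77
eef_pos: [642.2, 177.1, 123.8]
tcp_rot: [-3.142, -0.0, 0.011]
contact_force: [0.0, -0.1, -0.5]
opening: 0.109
now [642.2 177.1 123.8] [-3.142 -0.     0.011] t 23.77 q [0.27 0.52 1.63 0.   0.99 1.83] F [ 0.  -0.1 -0.5] op 9.3
dp [-0.7 -0.8 -0.2] ang [-0.    -0.     0.001] rows 0.0 0.0
```

View pics/s26.png

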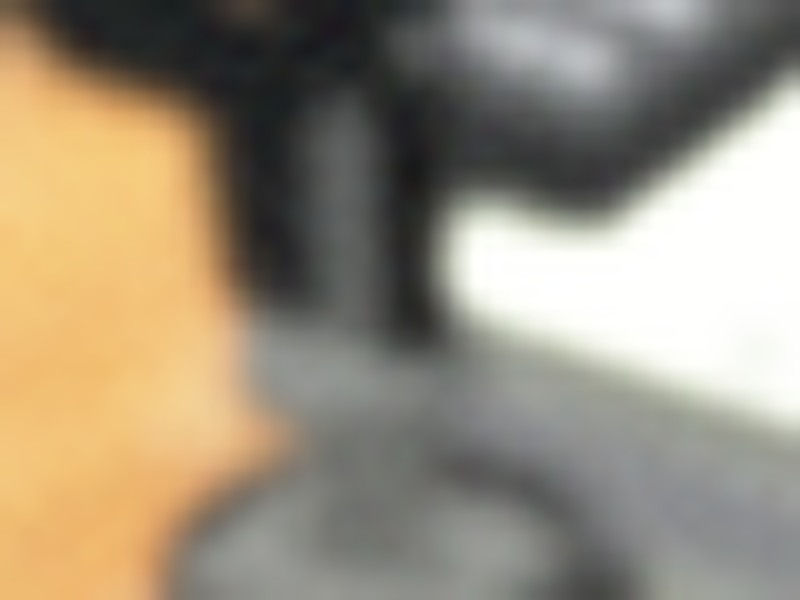

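View pics/t26.png

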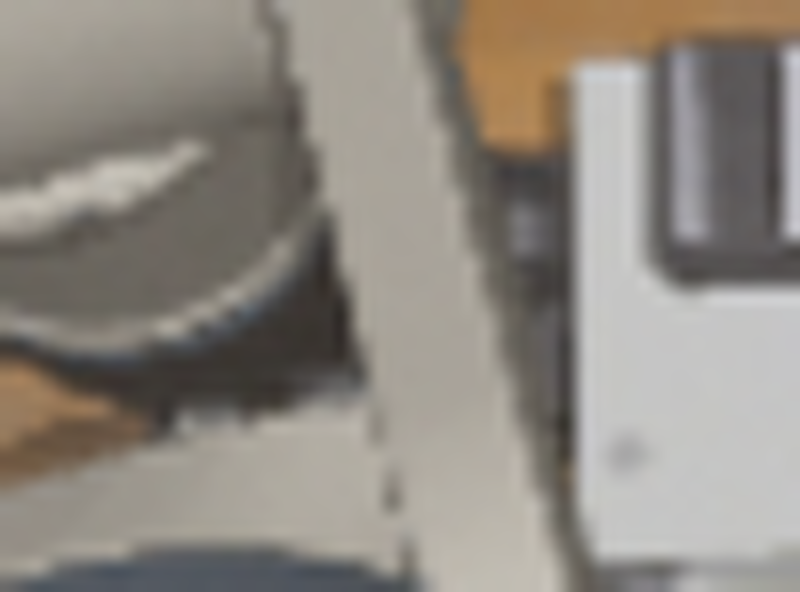

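```bash
python3 -m creep '[{"dp":[-0.5,-0.5,2],"angular":[0,0,0],"fingers":6},{"dp":[-0.5,-0.5,4],"angular":[0,0,0],"fingers":6},{"dp":[-0.5,-0.5,6],"angular":[0,0,0],"fingers":6},{"dp":[-0.5,-0.5,8],"angular":[0,0,0],"fingers":6},{"dp":[-0.5,-0.5,8],"angular":[0,0,0],"fingers":6}]';python3 go.py 641.5 177.8 116 0.01
```

```text
clock: 24.28
eef_pos: [641.2, 177.4, 115.1]
tcp_rot: [3.141, 0.001, 0.011]
contact_force: [0.5, 0.1, -0.6]
opening: 0.108
now [641.2 177.4 115.1] [3.141 0.001 0.011] t 24.28 q [ 0.27  0.53  1.63 -0.    0.98  1.83] F [ 0.5  0.1 -0.6] op 9.2
dp [ 0.3 -0.4 -0.9] ang [0.    0.001 0.001] rows 0.0 0.0
```

The blade has entered the slot without force. Continuing down.

```bash
python3 -m creep '[{"dp":[0,0,3],"angular":[0,0,0],"fingers":6},{"dp":[0,0,6],"angular":[0,0,0],"fingers":6},{"dp":[0,0,9],"angular":[0,0,0],"fingers":6},{"dp":[0,0,12],"angular":[0,0,0],"fingers":6},{"dp":[0,0,14],"angular":[0,0,0],"fingers":6}]';python3 go.py 641.5 177.8 96 0.01
```

```text
clock: 24.7
eef_pos: [641.3, 177.5, 101.1]
tcp_rot: [3.141, 0.001, 0.011]
contact_force: [0.5, -0.1, -1.0]
opening: 0.113
now [641.3 177.5 101.1] [3.141 0.001 0.011] t 24.7 q [0.27 0.55 1.64 0.   0.95 1.83] F [ 0.5 -0.1 -1. ] op 9.7
dp [ 0.2 -0.3  5.1] ang [0.    0.001 0.001] rows 0.1 0.0
```

```bash
python3 -m creep '[{"dp":[0,0,2],"angular":[0,0,0],"fingers":6},{"dp":[0,0,4],"angular":[0,0,0],"fingers":6},{"dp":[0,0,6],"angular":[0,0,0],"fingers":6},{"dp":[0,0,7],"angular":[0,0,0],"fingers":6},{"dp":[0,0,7],"angular":[0,0,0],"fingers":6}]';python3 go.py 641.5 177.8 96 0.01
```

```text
clock: 25.12
eef_pos: [641.7, 177.6, 95.7]
tcp_rot: [-3.142, -0.0, 0.011]
contact_force: [-3.0, -2.4, 7.9]
opening: 0.11
now [641.7 177.6  95.7] [-3.142 -0.     0.011] t 25.12 q [0.27 0.56 1.64 0.   0.94 1.83] F [-3.  -2.4  7.9] op 9.4
dp [-0.2 -0.3 -0.3] ang [-0.    -0.     0.001] rows 0.0 0.0
```

The key is fully down (TCP 95.7 against 95.9 expected, 8 N on the shoulder). Before turning it I'll check every strip.

```bash
python3 - <<'E'
from fit import *
t=optics.grab_frame('top');s=optics.grab_frame('side')
crop('top',245,170,110,105,5.5,'pics/t27.png',t);crop('side',225,180,130,95,6,'pics/s27.png',s)
E
```

```text
(no output)
```

View pics/t27.png

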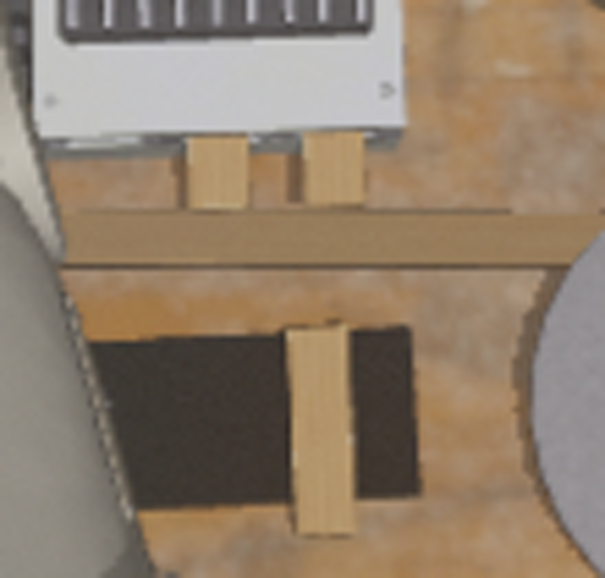

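View pics/s27.png

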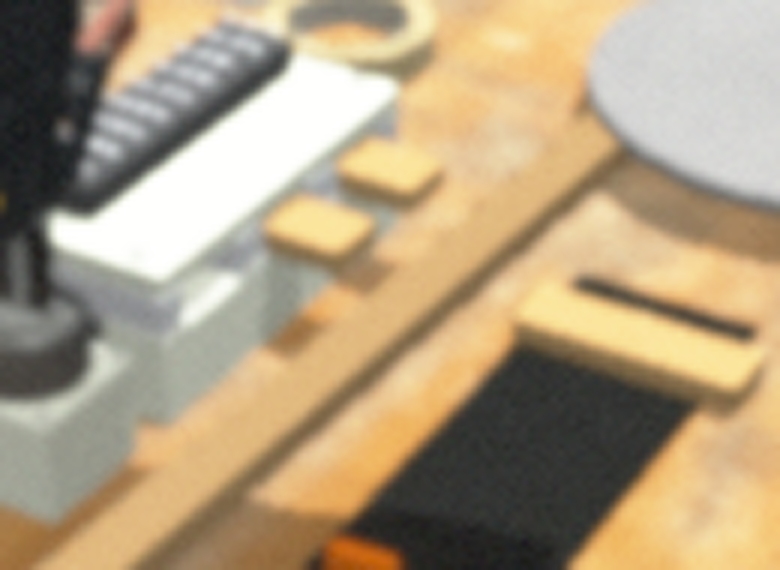

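Strips A and B stand out evenly (top crop 217,170 and 334,165), and the cured strip is flat on the mat (320,430). Turning anticlockwise.

```bash
python3 -m creep '[{"dp":[0,0,-0.5],"angular":[0,0,-0.1],"fingers":6},{"dp":[0,0,-0.5],"angular":[0,0,-0.2],"fingers":6},{"dp":[0,0,-0.5],"angular":[0,0,-0.3],"fingers":6},{"dp":[0,0,-0.5],"angular":[0,0,-0.4],"fingers":6},{"dp":[0,0,-0.5],"angular":[0,0,-0.5],"fingers":6}]' 80;python3 - <<'E'
from h import *
s=r.sense();print(s['wrist_torque'].round(3),s['contact_force'].round(1),s['tcp_rot'],s['eef_pos'],s['opening']*85.4)
E
```

```text
clock: 25.63
eef_pos: [642.0, 177.4, 95.8]
tcp_rot: [3.141, -0.001, 0.516]
contact_force: [-0.8, -1.3, 3.3]
opening: 0.11
[-0.193  0.115 -0.053] [-0.8 -1.3  3.3] [ 3.14113139e+00 -8.09498073e-04  5.15677998e-01] [641.97840139 177.4225603   95.80660314] 9.399758355217854
```

```bash
python3 -m creep '[{"dp":[0,0,0],"angular":[0,0,-0.1],"fingers":6},{"dp":[0,0,0],"angular":[0,0,-0.2],"fingers":6},{"dp":[0,0,0],"angular":[0,0,-0.3],"fingers":6},{"dp":[0,0,0],"angular":[0,0,-0.4],"fingers":6},{"dp":[0,0,0],"angular":[0,0,-0.5],"fingers":6}]';python3 -m creep '[{"dp":[0,0,0],"angular":[0,0,-0.08],"fingers":6},{"dp":[0,0,0],"angular":[0,0,-0.16],"fingers":6},{"dp":[0,0,0],"angular":[0,0,-0.24],"fingers":6}]';python3 - <<'E'
from h import *
s=r.sense();print(s['wrist_torque'].round(3),s['contact_force'].round(1),s['tcp_rot'],s['eef_pos'],s['opening']*85.4)
E
```

```text
clock: 26.05
eef_pos: [641.8, 177.5, 95.8]
tcp_rot: [3.141, -0.0, 1.016]
contact_force: [-1.9, -0.2, 4.1]
opening: 0.109
clock: 26.3
eef_pos: [641.7, 177.6, 95.8]
tcp_rot: [3.141, -0.0, 1.255]
contact_force: [-1.7, -0.0, 4.6]
opening: 0.108
[-0.076  0.328 -0.084] [-1.7 -0.   4.6] [ 3.14130817e+00 -3.30768645e-04  1.25457194e+00] [641.67925718 177.60732526  95.81083884] 9.181564326342087
```

```bash
python3 -m creep '[{"dp":[0,0,0],"angular":[0,0,-0.06],"fingers":6},{"dp":[0,0,0],"angular":[0,0,-0.12],"fingers":6},{"dp":[0,0,0],"angular":[0,0,-0.18],"fingers":6}]';python3 - <<'E'
from h import *
s=r.sense();print(s['wrist_torque'].round(3),s['contact_force'].round(1),s['tcp_rot'],s['eef_pos'],s['opening']*85.4)
E
```

```text
clock: 26.55
eef_pos: [641.6, 177.6, 95.8]
tcp_rot: [3.141, -0.0, 1.434]
contact_force: [-1.9, -0.7, 4.7]
opening: 0.107
[-0.075  0.3   -0.083] [-1.9 -0.7  4.7] [ 3.14138030e+00 -2.26156162e-04  1.43367058e+00] [641.60649267 177.62363112  95.82728325] 9.151328374008553
```

```bash
python3 -m creep '[{"dp":[0,0,0],"angular":[0,0,-0.04],"fingers":6},{"dp":[0,0,0],"angular":[0,0,-0.08],"fingers":6},{"dp":[0,0,0],"angular":[0,0,-0.12],"fingers":6}]';python3 - <<'E'
from h import *
s=r.sense();print(s['wrist_torque'].round(3),s['contact_force'].round(1),s['tcp_rot'],s['eef_pos'],s['opening']*85.4)
crop('side',195,195,60,45,13,'pics/s28.png')
E
```

```text
clock: 26.8
eef_pos: [641.5, 177.5, 95.8]
tcp_rot: [-3.141, -0.0, 1.551]
contact_force: [-3.3, -1.6, 5.4]
opening: 0.11
[-0.336  0.472 -1.28 ] [-3.3 -1.6  5.4] [-3.14134315e+00 -3.54352370e-04  1.55081135e+00] [641.46627825 177.4579095   95.80493545] 9.39778226715393
```

View pics/s28.png

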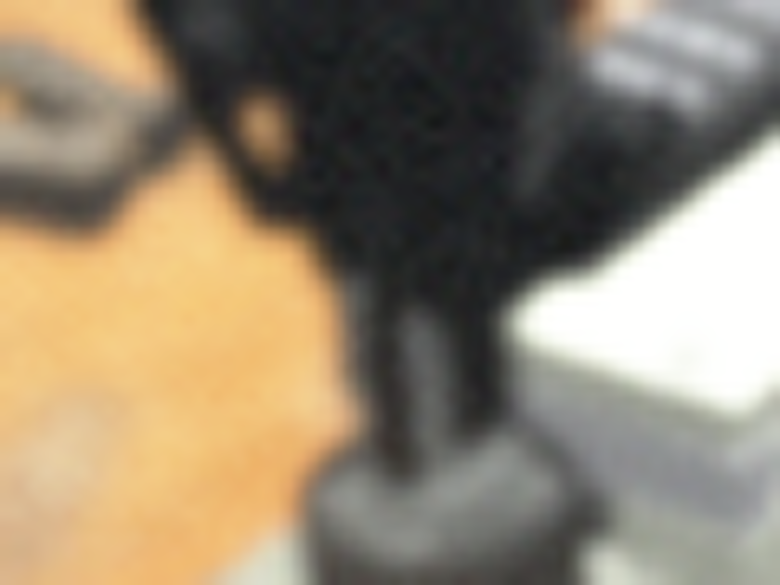

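The torque jumped to -1.28 N m, so the stop is reached. Hold, ease back within the play, then draw the key out.

```bash
python3 -m creep '[{"dp":[0,0,0],"angular":[0,0,0],"fingers":6},{"dp":[0,0,0],"angular":[0,0,0],"fingers":6},{"dp":[0,0,0],"angular":[0,0,0],"fingers":6},{"dp":[0,0,0],"angular":[0,0,0.06],"fingers":6},{"dp":[0,0,0],"angular":[0,0,0.12],"fingers":6}]';python3 -m creep '[{"dp":[0,0,0],"angular":[0,0,0.05],"fingers":6},{"dp":[0,0,0],"angular":[0,0,0.1],"fingers":6},{"dp":[0,0,0],"angular":[0,0,0.12],"fingers":6}]';python3 - <<'E'
from h import *
s=r.sense();print(s['wrist_torque'].round(3),s['contact_force'].round(1),s['tcp_rot'],s['eef_pos'],s['opening']*85.4)
E
```

```text
clock: 27.27
eef_pos: [641.6, 177.5, 95.8]
tcp_rot: [3.141, -0.0, 1.428]
contact_force: [-1.1, 0.5, 4.2]
opening: 0.111
clock: 27.52
eef_pos: [642.1, 177.7, 95.8]
tcp_rot: [3.14, -0.001, 1.308]
contact_force: [0.4, -0.6, 3.2]
opening: 0.104
[-0.036 -0.008 -0.004] [ 0.4 -0.6  3.2] [ 3.14043994e+00 -6.39519639e-04  1.30835826e+00] [642.11349703 177.65581837  95.79933237] 8.872905624409682
```

```bash
python3 -m creep '[{"dp":[0,0,-3],"angular":[0,0,0],"fingers":6},{"dp":[0,0,-7],"angular":[0,0,0],"fingers":6},{"dp":[0,0,-12],"angular":[0,0,0],"fingers":6},{"dp":[0,0,-18],"angular":[0,0,0],"fingers":6},{"dp":[0,0,-26],"angular":[0,0,0],"fingers":6}]';python3 -m creep '[{"dp":[0,0,-10],"angular":[0,0,0],"fingers":6},{"dp":[0,0,-25],"angular":[0,0,0],"fingers":6},{"dp":[0,0,-38],"angular":[0,0,0],"fingers":6}]';python3 go.py 600 200 158 1.0;python3 - <<'E'
from h import *
crop('side',195,185,60,45,13,'pics/s29.png')
E
```

```text
clock: 27.93
eef_pos: [641.3, 177.5, 121.5]
tcp_rot: [-3.141, 0.0, 1.311]
contact_force: [-0.1, -0.1, -1.3]
opening: 0.107
clock: 28.18
eef_pos: [641.7, 177.5, 160.8]
tcp_rot: [3.141, -0.0, 1.311]
contact_force: [0.9, 1.0, 0.2]
opening: 0.108
now [641.7 177.5 160.8] [ 3.141 -0.     1.311] t 28.18 q [0.27 0.48 1.6  0.   1.06 0.53] F [0.9 1.  0.2] op 9.2
dp [ 11.  -46.1   2.8] ang [ 0.    -0.     0.311] rows 1.1 2.5
```

View pics/s29.png

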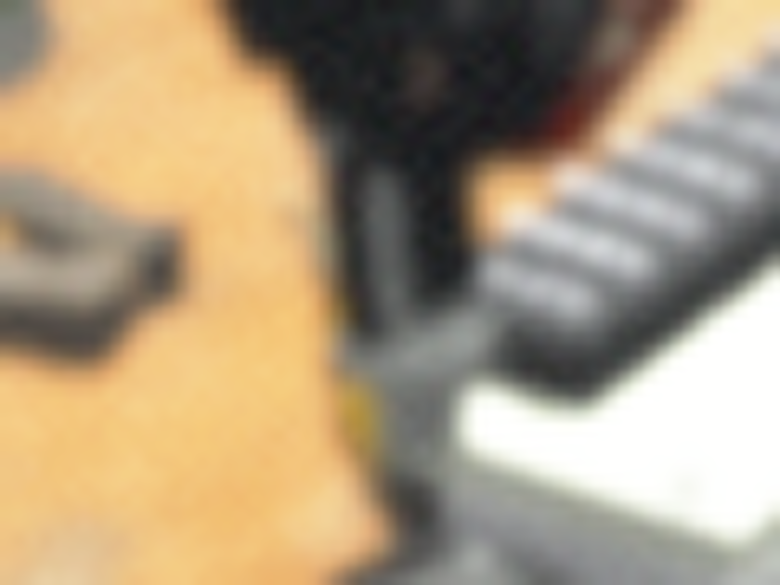

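```bash
python3 - <<'E'
from h import *
s=optics.grab_frame('side')
c=s[195:233,210:248]; c=cv2.resize(c,None,fx=15,fy=15,interpolation=cv2.INTER_CUBIC)
c=np.clip((c.astype(float)/255)**0.5*255,0,255).astype(np.uint8); cv2.imwrite('pics/s30.png',c)
E
```

```text
(no output)
```

View pics/s30.png

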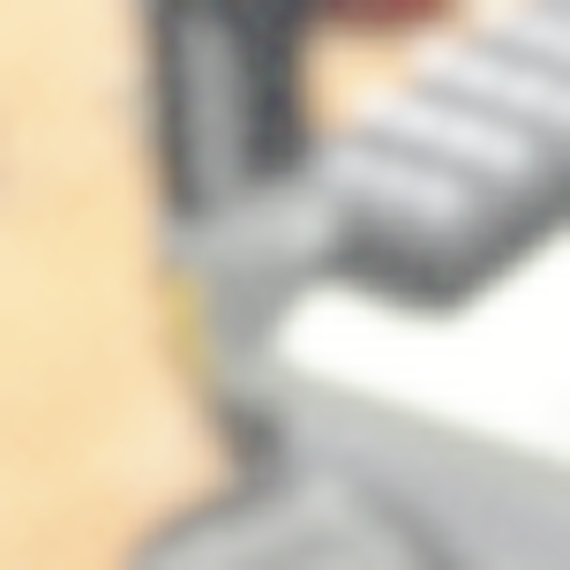

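```bash
python3 go.py 432.8 314.6 150 0.391; python3 -m creep '[{"dp":[4,30,0],"angular":[0,0,0.11],"fingers":6},{"dp":[8,60,0],"angular":[0,0,0.22],"fingers":6},{"dp":[14,90,0],"angular":[0,0,0.33],"fingers":6},{"dp":[20,120,0],"angular":[0,0,0.44],"fingers":6},{"dp":[30,150,0],"angular":[0,0,0.55],"fingers":6}]'; python3 go.py 432.8 314.6 150 0.391
```

```text
now [643.3 178.  162.5] [ 3.137 -0.002  1.311] t 28.28 q [ 0.27  0.48  1.6  -0.    1.06  0.53] F [-0.1  1.   0.3] op 9.1
dp [  77.9 -238.6   11.7] ang [ 0.003 -0.004  0.92 ] rows 6.0 7.4
clock: 28.7
eef_pos: [795.2, 167.1, 158.8]
tcp_rot: [-3.141, 0.001, 0.755]
contact_force: [1.0, -0.5, -1.3]
opening: 0.107
now [795.2 167.1 158.8] [-3.141  0.001  0.755] t 28.7 q [ 0.21  0.71  1.22 -0.    1.22  1.02] F [ 1.  -0.5 -1.3] op 9.1
dp [-162.9 -355.8    9. ] ang [0.    0.001 0.364] rows 9.4 2.9
```

I typed the sideways sign wrong, and the key went outward at height. No contact: force stayed near 0 and the key is still held. Heading back to the stand.

```bash
python3 -m creep '[{"dp":[-17,-37,0],"angular":[0,0,0.08],"fingers":6},{"dp":[-34,-74,0],"angular":[0,0,0.16],"fingers":6},{"dp":[-51,-111,0],"angular":[0,0,0.24],"fingers":6},{"dp":[-67,-148,0],"angular":[0,0,0.32],"fingers":6},{"dp":[-84,-184,0],"angular":[0,0,0.364],"fingers":6}]'; python3 go.py 432.8 314.6 150 0.391
```

```text
clock: 29.12
eef_pos: [604.5, 243.7, 158.4]
tcp_rot: [-3.141, 0.001, 0.392]
contact_force: [-0.4, 0.5, -0.9]
opening: 0.106
now [604.5 243.7 158.4] [-3.141  0.001  0.392] t 29.12 q [0.38 0.47 1.64 0.   1.04 1.56] F [-0.4  0.5 -0.9] op 9.1
dp [-131.6 -131.2    8.5] ang [-0.     0.001  0.001] rows 4.5 0.0
```

```bash
python3 -m creep '[{"dp":[-27,-27,0],"angular":[0,0,0],"fingers":6},{"dp":[-54,-54,0],"angular":[0,0,0],"fingers":6},{"dp":[-81,-81,0],"angular":[0,0,0],"fingers":6},{"dp":[-108,-108,0],"angular":[0,0,0],"fingers":6},{"dp":[-131,-131,0],"angular":[0,0,0],"fingers":6}]'; python3 -m creep '[{"dp":[0,0,10],"angular":[0,0,0],"fingers":6},{"dp":[0,0,25],"angular":[0,0,0],"fingers":6},{"dp":[0,0,40],"angular":[0,0,0],"fingers":6},{"dp":[0,0,55],"angular":[0,0,0],"fingers":6},{"dp":[0,0,55],"angular":[0,0,0],"fingers":6}]';python3 go.py 432.8 314.6 76 0.391;python3 - <<'E'
from h import *
crop('side',195,215,60,45,13,'pics/s31l.png');crop('side',235,240,70,52,11,'pics/s31.png');crop('top',165,225,70,52,11,'pics/t31.png')
E
```

```text
clock: 29.53
eef_pos: [432.6, 313.8, 159.0]
tcp_rot: [-3.141, 0.001, 0.397]
contact_force: [-0.0, 0.8, -0.9]
opening: 0.104
clock: 29.95
eef_pos: [433.7, 312.4, 101.6]
tcp_rot: [3.141, 0.004, 0.397]
contact_force: [-1.4, 0.4, -0.4]
opening: 0.109
now [433.7 312.4 101.6] [3.141 0.004 0.397] t 29.95 q [ 0.62  0.38  1.93 -0.    0.83  1.8 ] F [-1.4  0.4 -0.4] op 9.3
dp [ 0.1 -2.5 25.6] ang [0.001 0.004 0.006] rows 0.6 0.1
```

View pics/s31l.png

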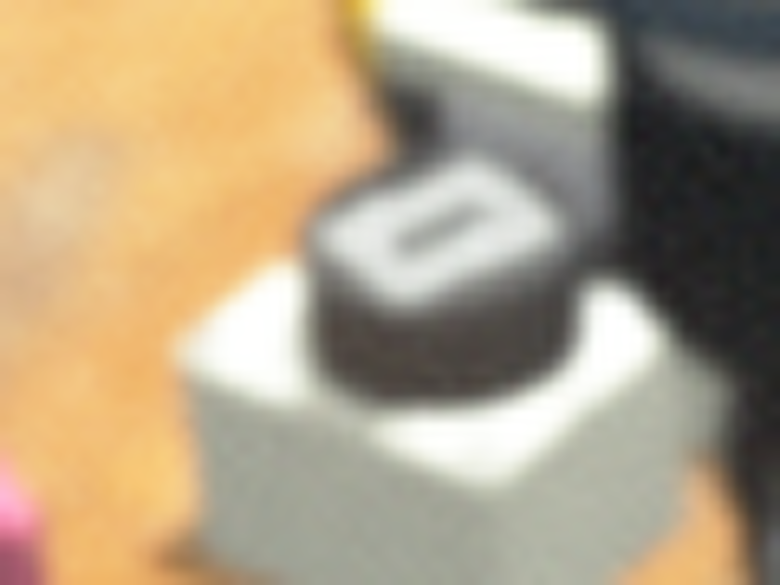

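View pics/s31.png

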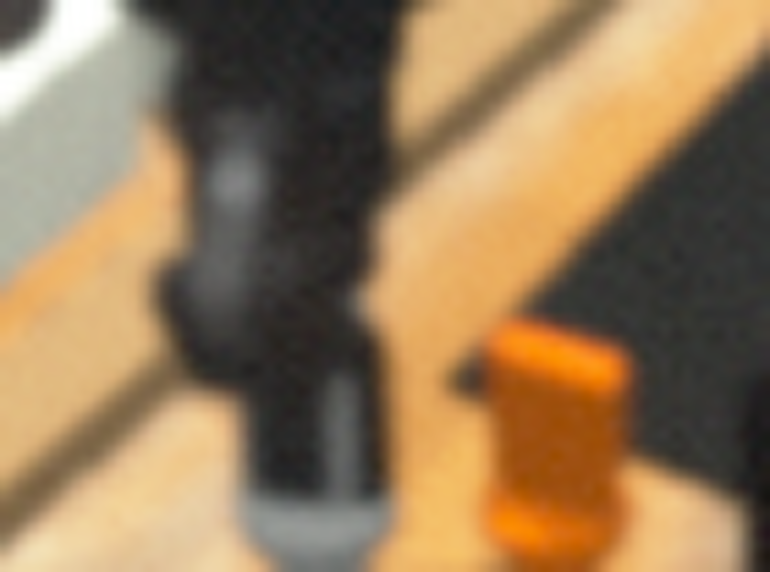

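View pics/t31.png

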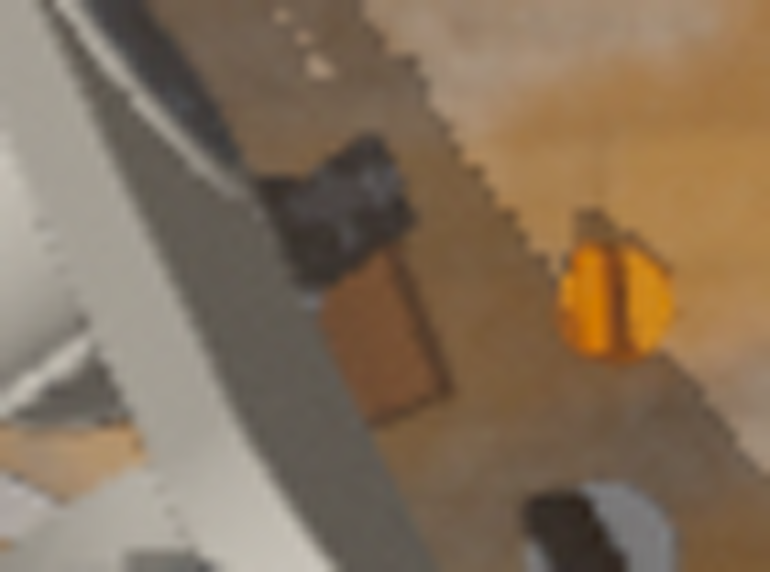

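The lock slot has swung round to on (side crop, slot from 395,245 to 480,210) and the key is upright in the grip. Lowering over the stand.

```bash
python3 -m creep '[{"dp":[0,-2.2,8],"angular":[0,0,0.006],"fingers":6},{"dp":[0,-2.2,16],"angular":[0,0,0.006],"fingers":6},{"dp":[0,-2.2,24],"angular":[0,0,0.006],"fingers":6},{"dp":[0,-2.2,28],"angular":[0,0,0.006],"fingers":6},{"dp":[0,-2.2,28],"angular":[0,0,0.006],"fingers":6}]'; python3 -m creep '[{"dp":[0,0,0],"angular":[0,0,0],"fingers":6},{"dp":[0,0,0],"angular":[0,0,0],"fingers":6}]';python3 go.py 432.8 314.6 66 0.391;python3 - <<'E'
from h import *
crop('side',235,260,70,52,11,'pics/s32.png')
E
```

```text
clock: 30.52
eef_pos: [433.5, 315.0, 74.9]
tcp_rot: [3.141, 0.002, 0.391]
contact_force: [-0.5, -1.5, -0.1]
opening: 0.107
clock: 30.68
eef_pos: [434.3, 315.6, 76.3]
tcp_rot: [-3.142, -0.0, 0.391]
contact_force: [-0.3, -0.5, 0.4]
opening: 0.108
now [434.3 315.6  76.3] [-3.142 -0.     0.391] t 30.68 q [ 0.63  0.42  1.94 -0.    0.78  1.81] F [-0.3 -0.5  0.4] op 9.2
dp [-1.8  0.3 10.3] ang [-0. -0. -0.] rows 0.3 0.0
```

View pics/s32.png

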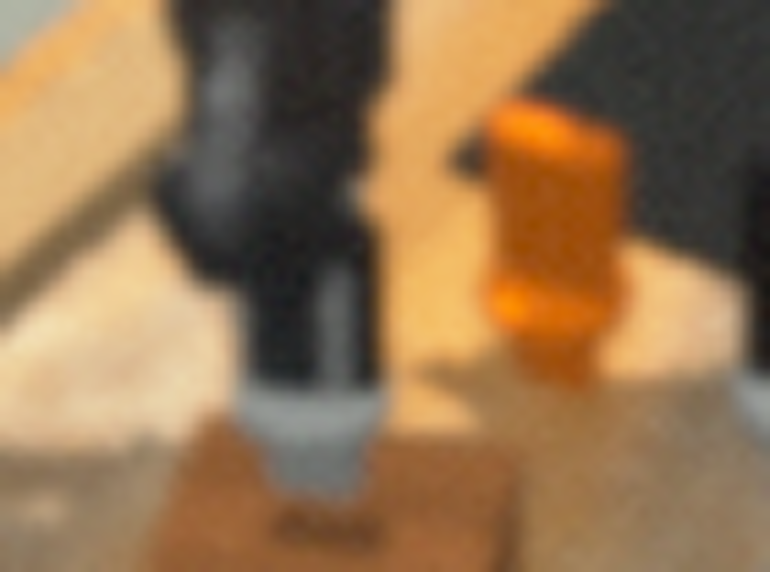

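```bash
python3 -m creep '[{"dp":[-2,0.3,2],"angular":[0,0,0],"fingers":6},{"dp":[-2,0.3,5],"angular":[0,0,0],"fingers":6},{"dp":[-2,0.3,8],"angular":[0,0,0],"fingers":6},{"dp":[-2,0.3,11],"angular":[0,0,0],"fingers":6},{"dp":[-2,0.3,13],"angular":[0,0,0],"fingers":6}]';python3 go.py 432.8 314.6 60 0.391
```

```text
clock: 31.15
eef_pos: [432.3, 314.4, 62.8]
tcp_rot: [3.142, 0.0, 0.391]
contact_force: [0.3, 0.0, -0.8]
opening: 0.103
now [432.3 314.4  62.8] [3.142 0.    0.391] t 31.15 q [0.63 0.44 1.96 0.   0.75 1.81] F [ 0.3  0.  -0.8] op 8.8
dp [0.5 0.  2.8] ang [ 0.  0. -0.] rows 0.1 0.0
```

```bash
python3 -m creep '[{"dp":[0.3,0,3],"angular":[0,0,0],"fingers":6},{"dp":[0.3,0,6],"angular":[0,0,0],"fingers":6},{"dp":[0.3,0,9],"angular":[0,0,0],"fingers":6},{"dp":[0.3,0,12],"angular":[0,0,0],"fingers":6},{"dp":[0.3,0,15],"angular":[0,0,0],"fingers":6}]';python3 -m creep '[{"dp":[0,0,2],"angular":[0,0,0],"fingers":6},{"dp":[0,0,4],"angular":[0,0,0],"fingers":6},{"dp":[0,0,5],"angular":[0,0,0],"fingers":6}]';python3 go.py 432.8 314.6 43.9 0.391
```

```text
clock: 31.57
eef_pos: [432.8, 314.7, 47.9]
tcp_rot: [-3.141, -0.0, 0.391]
contact_force: [-0.4, 0.3, -0.8]
opening: 0.11
clock: 31.82
eef_pos: [432.8, 314.7, 43.7]
tcp_rot: [-3.142, 0.0, 0.391]
contact_force: [-6.7, -3.0, 24.1]
opening: 0.106
now [432.8 314.7  43.7] [-3.142  0.     0.391] t 31.82 q [0.63 0.47 1.96 0.   0.71 1.81] F [-6.7 -3.  24.1] op 9.0
dp [-0.1  0.1 -0.2] ang [-0.  0. -0.] rows 0.0 0.0
```

```bash
python3 -m creep '[{"dp":[0,0,-1],"angular":[0,0,0],"fingers":6},{"dp":[0,0,-1],"angular":[0,0,0],"fingers":12},{"dp":[0,0,-1],"angular":[0,0,0],"fingers":20},{"dp":[0,0,-1],"angular":[0,0,0],"fingers":26},{"dp":[0,0,-1],"angular":[0,0,0],"fingers":26}]';python3 -m creep '[{"dp":[0,0,-5],"angular":[0,0,0],"fingers":26},{"dp":[0,0,-15],"angular":[0,0,0],"fingers":26},{"dp":[0,0,-30],"angular":[0,0,0],"fingers":26},{"dp":[0,0,-55],"angular":[0,0,0],"fingers":26},{"dp":[0,0,-90],"angular":[0,0,0],"fingers":26}]';python3 go.py 420 150 180 0.391
```

```text
clock: 32.23
eef_pos: [432.8, 314.5, 44.1]
tcp_rot: [3.142, 0.0, 0.391]
contact_force: [0.2, -0.3, -0.7]
opening: 0.305
clock: 32.65
eef_pos: [431.5, 313.6, 134.1]
tcp_rot: [3.141, 0.004, 0.391]
contact_force: [0.5, 0.6, 0.1]
opening: 0.303
now [431.5 313.6 134.1] [3.141 0.004 0.391] t 32.65 q [0.63 0.33 1.91 0.   0.9  1.81] F [0.5 0.6 0.1] op 25.9
dp [-73.1 147.  -45.5] ang [ 0.001  0.004 -0.   ] rows 4.1 0.0
```

```bash
python3 -m creep '[{"dp":[0,0,-40],"angular":[0,0,0],"fingers":26},{"dp":[-15,38,-60],"angular":[0,0,0],"fingers":26},{"dp":[-30,76,-70],"angular":[0,0,0],"fingers":26},{"dp":[-45,114,-70],"angular":[0,0,0],"fingers":26},{"dp":[-60,150,-70],"angular":[0,0,0],"fingers":26}]';python3 go.py 400 -380 210 0.391;python3 - <<'E'
from h import *
cv2.imwrite('pics/t33.png',optics.grab_frame('top')); s=optics.grab_frame('side');crop('side',200,170,160,120,5,'pics/s33.png',s);crop('side',235,265,70,52,11,'pics/s33k.png',s)
E
```

```text
clock: 33.07
eef_pos: [434.8, 152.4, 206.3]
tcp_rot: [3.141, -0.003, 0.392]
contact_force: [1.0, -1.1, -0.7]
opening: 0.306
now [434.8 152.4 206.3] [ 3.141 -0.003  0.392] t 33.07 q [ 0.33  0.12  2.   -0.    1.02  1.51] F [ 1.  -1.1 -0.7] op 26.1
dp [-235.6  478.7   -4.4] ang [ 0.    -0.003  0.001] rows 12.8 0.0
```

View pics/s33.png

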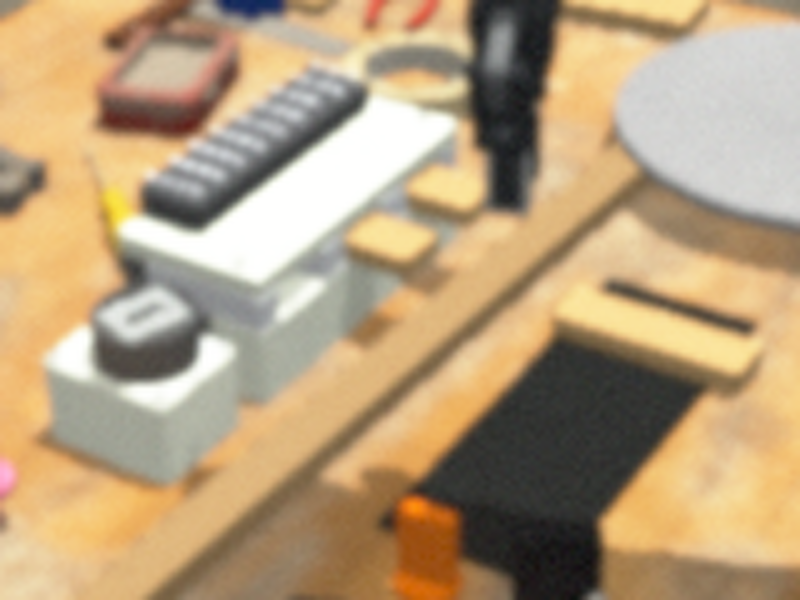

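View pics/s33k.png

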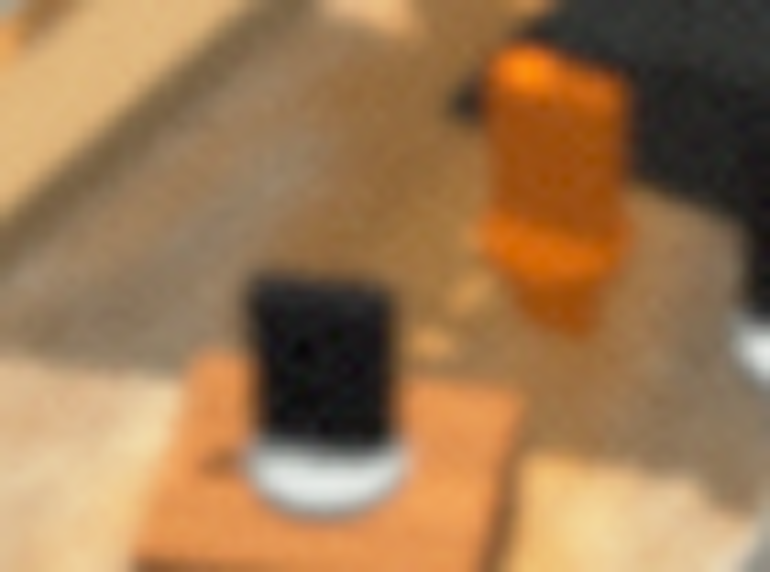

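The key stands in its stand at the same pixels as at the start (plate 250–390, shoulder at 325,475), the lock is on and the strips are in place. I'll swing the arm clear for a last top view.

```bash
python3 -m creep '[{"dp":[-18,37,0],"angular":[0,0,0],"fingers":26},{"dp":[-36,74,0],"angular":[0,0,0],"fingers":26},{"dp":[-54,111,0],"angular":[0,0,0],"fingers":26},{"dp":[-72,148,0],"angular":[0,0,0],"fingers":26},{"dp":[-90,185,0],"angular":[0,0,0],"fingers":26}]';python3 -m creep '[{"dp":[-18,37,0],"angular":[0,0,0],"fingers":26},{"dp":[-36,74,0],"angular":[0,0,0],"fingers":26},{"dp":[-54,111,0],"angular":[0,0,0],"fingers":26},{"dp":[-72,148,0],"angular":[0,0,0],"fingers":26},{"dp":[-90,185,0],"angular":[0,0,0],"fingers":26}]';python3 -m creep '[{"dp":[-10,30,0],"angular":[0,0,0],"fingers":26},{"dp":[-20,60,0],"angular":[0,0,0],"fingers":26},{"dp":[-20,60,0],"angular":[0,0,0],"fingers":26},{"dp":[-20,60,0],"angular":[0,0,0],"fingers":26}]'; python3 - <<'E'
from fit import *
t=optics.grab_frame('top');s=optics.grab_frame('side')
crop('top',170,150,190,140,4.2,'pics/t34.png',t);crop('top',265,185,50,37,16,'pics/t34b.png',t)
crop('side',200,170,160,120,5,'pics/s34.png',s)
E
```

```text
clock: 33.58
eef_pos: [421.6, -53.0, 205.2]
tcp_rot: [3.141, -0.001, 0.392]
contact_force: [1.3, 0.1, 0.2]
opening: 0.308
clock: 34.0
eef_pos: [408.9, -258.9, 205.1]
tcp_rot: [3.141, -0.001, 0.391]
contact_force: [1.8, -0.4, 0.4]
opening: 0.307
clock: 34.33
eef_pos: [413.5, -321.2, 204.6]
tcp_rot: [3.141, -0.0, 0.388]
contact_force: [0.5, 0.9, -0.5]
opening: 0.304
```

View pics/t34.png

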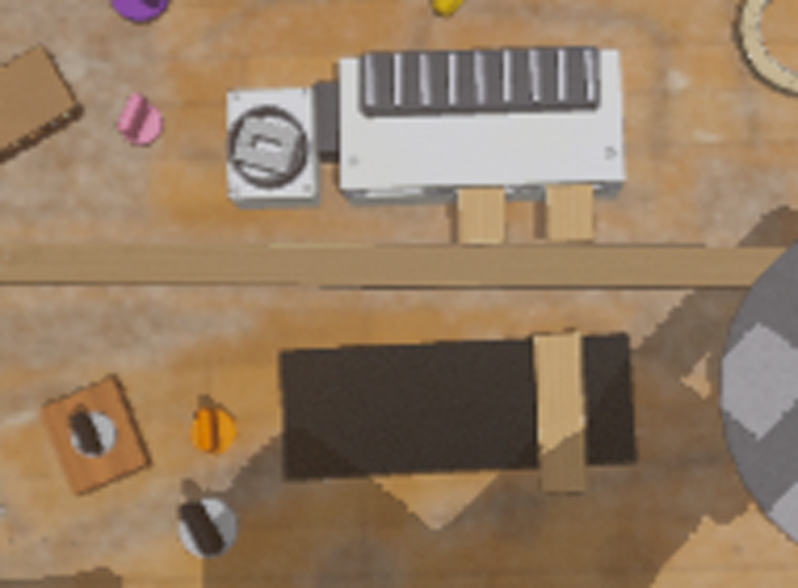

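View pics/t34b.png

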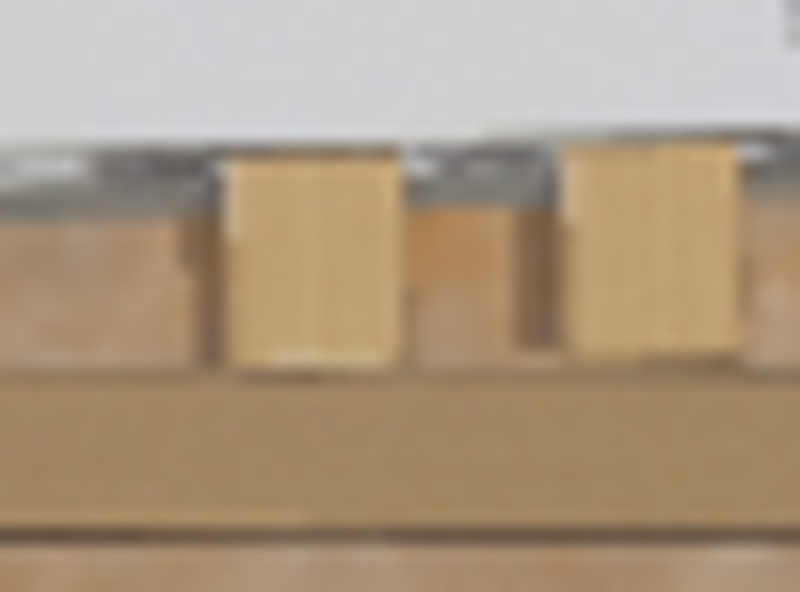

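View pics/s34.png

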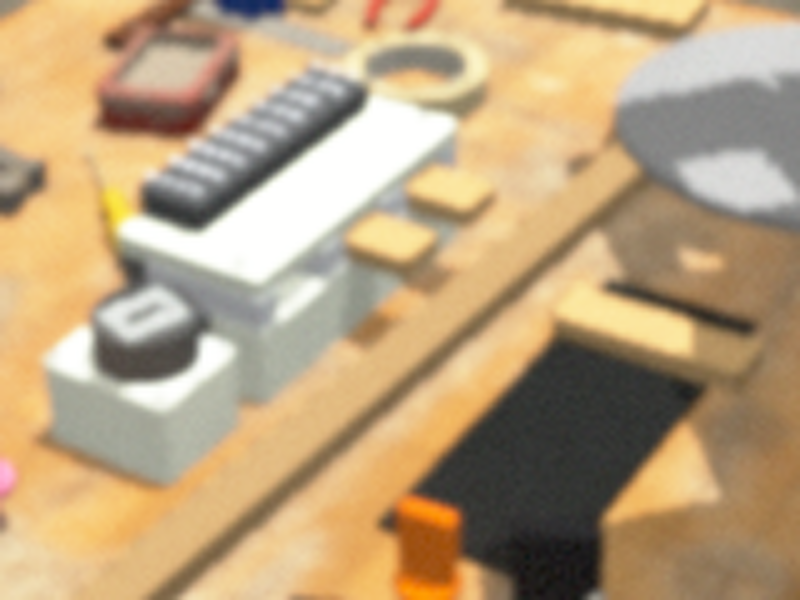

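```bash
python3 - <<'E'
from rig import r
print(r.sense()['clock'],r.sense()['contact_force'].round(1)); print(r.sign_off())
E
```

```text
34.4333 [ 0.3 -0.2 -0.3]
the job is handed in; nothing more can be done
None
```

I finished the whole batch change and handed the job in at 34.4 s; the hand-in gave no verdict. This start had one cured strip and two fresh ones.

- **Cured strip:** drawn from the right bay and laid flat on the mat, about 9 mm off the mat's centre line.
- **Fresh strips:** one went into the middle bay and one into the right bay. I pushed each against the back stop (about 17 N); both stand out about 39 mm, against 40 mm when fully home.
- **Lock:** the key went fully down and turned to the stop, where the torque rose from about 0.08 to 1.28 N m. The slot still shows turned to on after I drew the key out.
- **Key:** back in its stand at the same height as at the start, and at the same pixels in the side picture.

Checks that disagreed and one error:

- **Cameras:** the two cameras differed by up to about 4 mm, so I trusted contact forces and in-picture comparisons over raw positions.
- **Wrong move:** while returning the key I typed one sideways move with the wrong sign. The arm swung outward at height, touched nothing and kept hold of the key.
- **Bystanders:** the tape roll still looked to be in its place in the last side picture. I never went near the sanding block, and I made no measured check on either.

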